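Hang the clay paddle among the tools in the rinse trough

ROBOT

A 7-joint arm with a two-finger parallel gripper is mounted at the origin on the work surface. World frame = base frame: x ahead of the robot, y to its left, z up, the work surface at z = 0. Lengths are in m, angles in rad, forces in N, time in s.
With the tool pointing down it reaches from about 0.4 to 0.875 m from the base axis. Payload 19.3 kg.
Tool frame: the origin (TCP) lies at the very end of the fingers, on their centre line; the grasp point (between the pads) lies 19 mm behind it; z points along the fingers, y is the direction in which the jaws open and shut (so a half turn about z gives the same grasp; the last joint's range is limited). The gripper opens to 85 mm and grips with 20 to 120 N. Pads are 22 mm wide; open, the fingers measure 114 mm over their backs; the gripper's body (76 mm by 85 mm) begins 54 mm behind the grasp point. The pads swing forward as they close: fully open they stand 13 mm farther back than shut.
Start: joints at [1.216, 0.521, -0.036, 1.599, 0.021, 1.021, -0.113], TCP at [0.176, -0.6, 0.231] pointing down, gripper open.
Joint ranges: [-2.91, 2.91], [-0.3, 2.13], [-1.5, 1.42], [0.17, 2.43], [-1.26, 4.41], [0.16, 1.93], [-2.52, 2.52]. Speed limits (rad/s): [1.89, 1.89, 2.39, 2.39, 3.01, 3.01, 3.01].

INTERFACE

Orientations are given as [roll, pitch, yaw] about the fixed x, y, z axes, in that order (R = Rz(yaw) Ry(pitch) Rx(roll)).
In Python, from workcell import bot gives the robot as it stands.
- The arm moves only by the tool apply_moves, never from a script. Its argument "commands" is a list of rows, each an object with "travel": the shift along the tool's x, y, z in m, a list of three; "twist": the turn, a rotation vector about the tool's x, y, z in degrees, a list of three; "claw": the finger opening in m, from 0 to 0.0854. A call has 1 to 10 rows; each row is the pose to reach, as a shift and turn from the pose commanded when the call began, along the tool's axes at that moment; what a row does not reach only later rows make up. A row lasts 1/10 s, in which the tool goes at most 50 mm and 8.59 degrees, less where a joint would pass 70% of its speed; a pose out of reach is approached as far as the arm can. A call with a gripper value outside its range is refused whole. The fingers move at their own pace and stop on an object; "force" is the grip in N (left out, the last holds). Time passes only in rows, so rows that repeat a pose let the fingers close. It gives the time, the measured TCP pose, the force and the opening at its end, in the units of the state.
- bot.observe(): the state, without advancing time (a new reading comes with each control period).
- bot.grab_frame(name): name is "side" or "top" or "wrist"; returns a dict with "frame" (384x512x3 uint8, blue, green, red), "fx", "fy", "cx", "cy" (pixels), "pose" (4x4, takes a point from camera to world coordinates); the wrist camera has in their place "tool_from_camera" (4x4, takes a point from camera to tool coordinates, whose origin is the TCP and whose axes are the flange's). Camera axes: x right, y up, looking along -z (the intrinsics and any distortion apply to the point x, -y, -z); pixel columns grow to the right and rows downward; lengths in m; the calibration is good to about 2 mm. The wrist camera is an equidistant fisheye: a pixel r from the principal point sees the ray r / f radians off the axis. A picture is of the moment at which its call begins: read the wrist's pose just before it. There is no depth.
- bot.job_done(): hands the job in, once; it reports no verdict.
The state is a dict: "clock": time; "qpos": joint angles; "qd": joint speeds; "joint_efforts": joint torques, N m; "position": TCP position; "tool_rot": TCP orientation; "force": force on the tool from outside, world axes, zero at the start; "moment": the same for the moment, N m; "grip_width": finger opening in m.
Only numpy, scipy, OpenCV 4.12 (cv2) and the standard library are available. Lean on these libraries where they do the work, as an engineer would, in place of code of your own. Each camera call takes 0.05 s, during which the arm holds its last target.

TASK

Take the wooden clay paddle out of the black mixing tub and hang it by its hook over the far wall of the grey rinse trough, between the loop tool and the red-handled scraper. They hang too close together, so first push them apart along the rim, without unhooking any tool; then lower the paddle between them until its hook rests on the rim before you let go. At the end every tool on the trough must hang straight on its rim and none may touch another, and nothing else on the table may be disturbed.

Things in the scene. Friction and masses are not known exactly. Their poses are not given: they have to be found in the camera images.
- paddle: Wooden clay paddle, pale handle, 170 g, starts hung over a wall of the black tub, blade inside. Origin: middle of the underside of the steel hook's crown, which rests on the rim. z up along the handle, y along the rim, x across the rim from the blade's side to the hook's free leg. Hook 32 mm wide, mouth opens down, x from -6 to +6 mm; free leg at +x is 25 mm long, its end flared outward.
- paddle_grip (a point): Middle of the paddle's handle, 32 mm above the paddle's origin: an upright block 18 (x) x 26 (y) x 58 (z) mm standing on the hook's crown; its foot is 3 mm above the paddle's origin. Axes as the paddle's.
- paddle_foot (a point): Middle of the lower end of the paddle's blade, 115 mm below the paddle's origin and 11.5 mm to its -x side. The blade is 60 mm wide (y), 10 mm thick (x), 78 mm high, with a 36 mm wide neck between it and the hook. Axes as the paddle's.
- loop_tool: Loop tool with dark wood handle and steel wire loop 50 mm wide (y), reaching 115 mm below its origin, 170 g; hung over the trough's far wall, middle of three. Hook, handle, origin and axes as the paddle's. Slides along the rim if its handle is pushed low, 10 to 20 mm above the rim, with 1 to 3 N.
- scraper: Toothed steel scraper with red handle, plate 50 mm wide (y), reaching 111 mm below its origin, 190 g; hung over the trough's far wall left or right of the loop tool, centres 66 to 110 mm apart. Hook, handle, origin, axes and sliding as for the loop tool.
- spatula: Round-ended steel spatula with blue handle, plate 40 mm wide (y), reaching 115 mm below its origin, 170 g; hung over the trough's far wall on the other side of the loop tool. Hook, handle, origin and axes as the paddle's.
- kidney: Copper kidney scraper with green handle, round plate 52 mm across, reaching 111 mm below its origin, 150 g; hung over the trough's near wall, opposite the others, so its x points to the robot. Hook, handle and origin as the paddle's. Leave it hanging.
- trough: Fixed grey plastic rinse trough, open on top, 85 (x) x 322 (y) mm, 135 mm high, walls and floor 6 mm. Origin: centre of its underside; its own x points away from the robot, y along its length. The inside ends lie 155 mm either side of the middle.
- rinse_rim (a point): Middle of the top edge of the trough's far wall (halfway through the 6 mm wall, 135 mm above the table). Axes as the trough's: x across the wall and outward, y along the rim.
- near_rim (a point): Middle of the top edge of the trough's near wall, 79 mm from rinse_rim (wall middle to wall middle), 135 mm above the table. Axes as the trough's.
- tub: Fixed black plastic mixing tub, open on top, 170 (x) x 200 (y) mm, 150 mm high, walls 6 mm. Origin: centre of its underside. The paddle hangs on its +x wall.
- bust: Clay head on a 130 mm square board, 207 mm high, 2.2 kg, loose. Origin: centre of its underside. It stands on one side of the robot, the tub on the other.
- sprayer: White spray bottle with green head, 62 mm across, 175 mm high, loose. Origin: centre of its underside.
- slip_jar: Jar with blue lid, 76 mm across, 110 mm high, loose, beside the trough. Origin: centre of its underside.
- mallet: Round wooden carving mallet lying down, 250 mm long, 72 mm thick, loose, to the side. Origin: on the table under the handle end of its head; the handle points along its -x.
There are look-alikes about, which are no part of the job. Leave any purple look-alike of the scraper alone.

How it is judged:
By the outcome, as a careful person would: the job done as asked, in the order asked, and still so for the second after the job is handed in, with the robot touching nothing.
It also fails if it takes over 61 s, if anything falls off the work surface, if the arm or the gripper's body presses on something with over 40 N, if the wrist force passes 120 N, or if a joint passes its speed limit or range.

## Working session

There is one attempt and no reset: what is moved stays moved. The work goes in short steps, Python scripts to look and compute and a tool call to move; the robot and the scene stay as the last step left them, time stands still between calls to the robot, and variables do not carry over. Pictures are saved under pics/ and viewed, and the job is handed in when it is done.

Besides the shell and the picture viewer there is one more tool, called after "Request:" as name(argument=value, ...) on one line, values as JSON. apply_moves: Moves the arm, as the interface text tells. Its arguments: {"type":"object","properties":{"commands":{"type":"array"},"force":{"type":"number"}},"required":["commands"]}

```bash
ls; mkdir -p pics; python3 - <<'E'
from workcell import bot
import cv2,json,numpy as np
print(bot.observe())
for n in ("side","top"):
    f=bot.grab_frame(n); cv2.imwrite(f"pics/{n}0.png",cv2.resize(f["frame"],None,fx=1.5,fy=1.5))
    cv2.imwrite(f"pics/{n}0raw.png",f["frame"])
    print({k:(v.tolist() if hasattr(v,'tolist') else v) for k,v in f.items() if k!="frame"})
E
```

```text
pics
{'clock': 0.0, 'qpos': array([ 1.2157842 ,  0.52205139, -0.03631456,  1.59998631,  0.02118737,
        1.02111932, -0.11280301]), 'qd': array([ 7.89310904e-05,  1.17075994e-03,  6.21118170e-04,  5.31185092e-04,
       -5.26242236e-04,  3.65448866e-05,  2.29465267e-04]), 'joint_efforts': array([-5.59134660e-04, -9.27121067e+01,  1.98022798e+00, -3.69944143e+01,
        1.79720821e-02,  8.08005687e-03, -5.77806850e-05]), 'position': array([ 0.17547597, -0.59950808,  0.23071036]), 'tool_rot': array([-3.14041557e+00,  8.03009819e-05,  2.84781060e-01]), 'force': array([ 0.38373853,  0.1563569 , -0.51363141]), 'moment': array([-0.06934823, -0.01397398, -0.00174269]), 'grip_width': 0.0850995340395256}
{'fx': 367.70800427698134, 'fy': 367.70800427698134, 'cx': 250.04101493658482, 'cy': 187.81561856711846, 'pose': [[-0.9670778737692854, 0.18100004776907774, -0.17888367385949372, 0.3971968816358684], [-0.25446941004544005, -0.6944044115806833, 0.6730882798923262, 0.7700072841035719], [-0.0023886014744751833, 0.6964492055310828, 0.7176021172614527, 0.8393000204463584], [0.0, 0.0, 0.0, 1.0]]}
{'fx': 396.0108913395061, 'fy': 396.0108913395061, 'cx': 249.69325265792335, 'cy': 184.90015179594658, 'pose': [[0.02787123436571214, 0.9884191097285093, -0.14916721428796642, 0.3743410196295748], [-0.9996062811089835, 0.028042226445714212, -0.0009572373971708095, 0.1025564871859896], [0.0032368290654291245, 0.1491351637256211, 0.9888115219181728, 1.448857231117056], [0.0, 0.0, 0.0, 1.0]]}
```

View pics/side0.png

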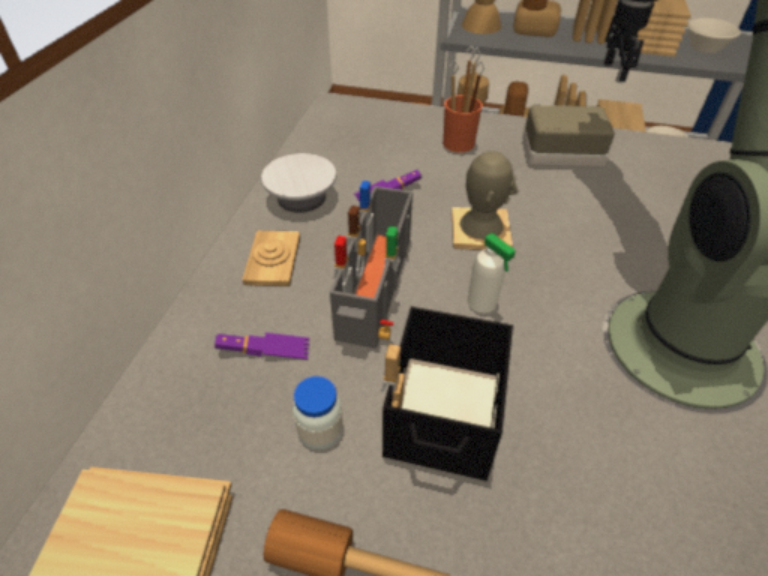

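View pics/top0.png

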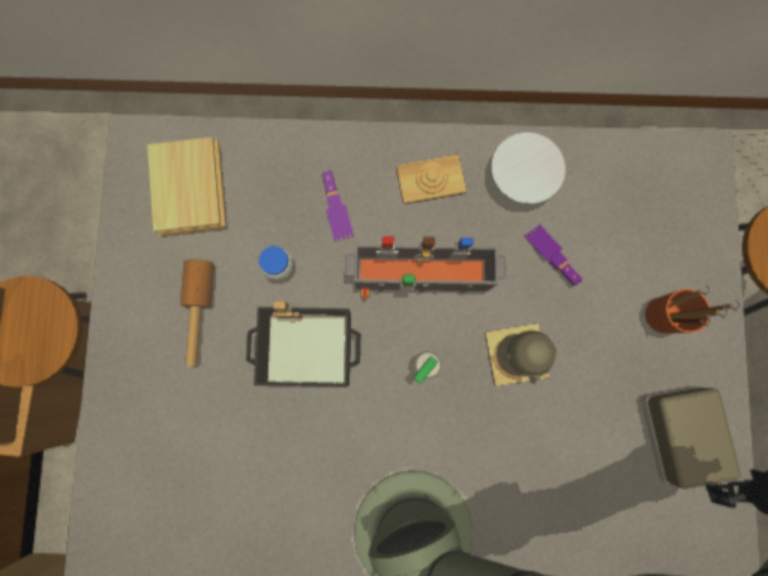

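```bash
cat > h.py <<'E'
import numpy as np,cv2
from workcell import bot
def ray(f,u,v):
    d=np.array([(u-f["cx"])/f["fx"],-(v-f["cy"])/f["fy"],-1.0]); P=np.asarray(f["pose"]); return P[:3,3],P[:3,:3]@d
def onz(f,u,v,z):
    o,d=ray(f,u,v); return o+d*(z-o[2])/d[2]
def proj(f,p):
    P=np.asarray(f["pose"]); c=P[:3,:3].T@(np.asarray(p)-P[:3,3]); return f["cx"]+f["fx"]*c[0]/-c[2], f["cy"]-f["fy"]*c[1]/-c[2]
def tri(r):
    A=np.zeros((3,3));b=np.zeros(3)
    for o,d in r:
        d=d/np.linalg.norm(d);M=np.eye(3)-np.outer(d,d);A+=M;b+=M@o
    return np.linalg.solve(A,b)
def crop(img,x0,y0,x1,y1,name,s=5): cv2.imwrite("pics/"+name,cv2.resize(img[y0:y1,x0:x1],None,fx=s,fy=s,interpolation=cv2.INTER_CUBIC))
E
python3 - <<'E'
import cv2
from h import *
t=cv2.imread("pics/top0raw.png");s=cv2.imread("pics/side0raw.png")
crop(t,220,150,350,210,"t_trough.png",6)
crop(t,150,190,250,265,"t_tub.png",7)
crop(s,205,105,345,235,"s_trough.png",6)
crop(s,240,200,350,310,"s_tub.png",5)
E
```

```text
(no output)
```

View pics/t_trough.png

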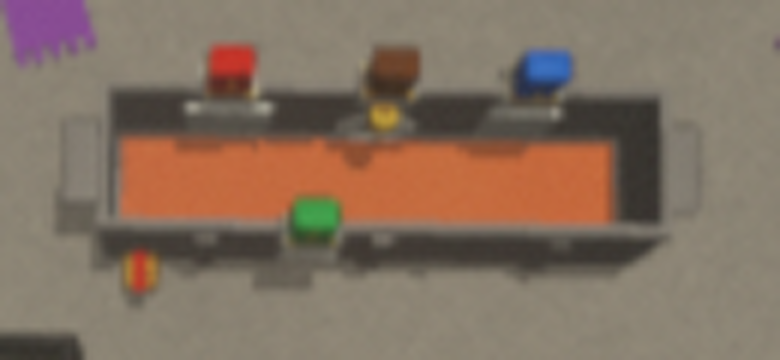

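View pics/t_tub.png

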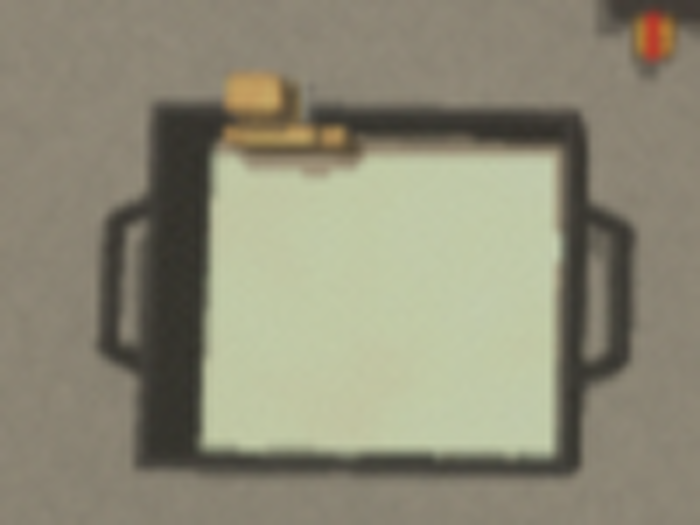

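View pics/s_trough.png

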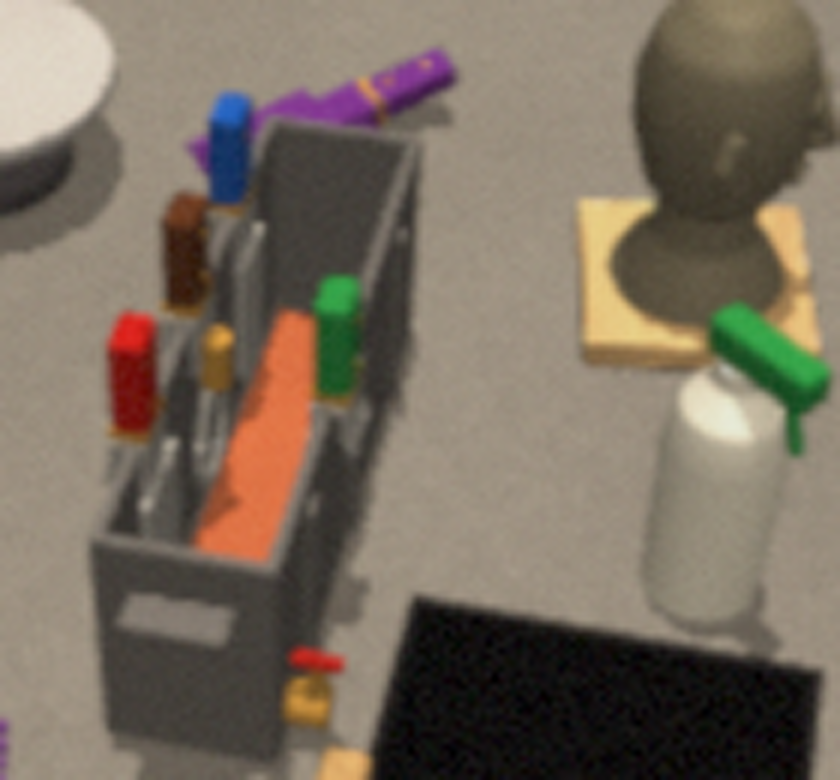

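View pics/s_tub.png

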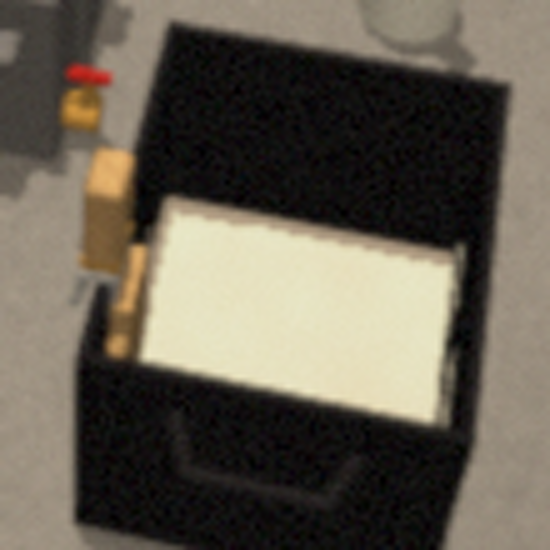

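```bash
cat > meas.py <<'E'
from h import *
# name: hue ranges, sat min, val min ; search windows
SPEC={"scraper":([(0,6),(174,180)],150,50),"loop":([(0,14)],100,20),"spatula":([(100,125)],130,40),"kidney":([(50,80)],130,40),"paddle":([(10,22)],90,90)}
def mask(img,name):
    hsv=cv2.cvtColor(img,cv2.COLOR_BGR2HSV);hr,s,v=SPEC[name];m=np.zeros(img.shape[:2],np.uint8)
    for a,b in hr: m|=cv2.inRange(hsv,(a,s,v),(b,255,255 if name!="loop" else 110))
    return m
def blob(img,name,win):
    x0,y0,x1,y1=win;m=mask(img,name);k=np.zeros_like(m);k[y0:y1,x0:x1]=m[y0:y1,x0:x1]
    n,l,st,c=cv2.connectedComponentsWithStats(k)
    if n<2:return None
    i=1+np.argmax(st[1:,4]);return c[i],st[i],l==i
E
python3 - <<'E'
from meas import *
t=bot.grab_frame("top");s=bot.grab_frame("side")
W={"top":{"scraper":(248,154,268,170),"loop":(276,154,294,168),"spatula":(300,154,320,168),"kidney":(264,180,282,192),"paddle":(180,198,195,208)},
"side":{"scraper":(220,155,235,180),"loop":(230,135,242,160),"spatula":(238,118,250,142),"kidney":(255,150,268,175),"paddle":(252,226,268,256)}}
for n in SPEC:
    a=blob(t["frame"],n,W["top"][n]);b=blob(s["frame"],n,W["side"][n])
    p=tri([ray(t,*a[0]),ray(s,*b[0])])
    print(n,a[0].round(1),a[1],b[0].round(1),b[1],p.round(4), onz(t,*a[0],p[2]).round(4))
    z=.182 if n=="paddle" else .167
    print("   top@z",onz(t,*a[0],z).round(4),"side@z",onz(s,*b[0],z).round(4))
E
```

```text
scraper [258.1 160.5] [255 158   7   7  39] [226.8 166.4] [223 157   8  20 134] [0.6478 0.0782 0.168 ] [0.6499 0.0785 0.168 ]
   top@z [0.6501 0.0785 0.167 ] side@z [0.646  0.0773 0.167 ]
loop [285.  161.7] [282 158   8   8  46] [235.6 146.9] [232 139   9  17  99] [ 0.6482 -0.011   0.1642] [ 0.6492 -0.0109  0.1642]
   top@z [ 0.6486 -0.0106  0.167 ] side@z [ 0.646  -0.0077  0.167 ]
spatula [310.7 161. ] [307 159   8   5  36] [242.6 129.2] [240 121   6  18  95] [ 0.6519 -0.0961  0.1648] [ 0.6539 -0.0959  0.1648]
   top@z [ 0.6534 -0.0955  0.167 ] side@z [ 0.6491 -0.093   0.167 ]
kidney [272.2 185.4] [269 183   7   5  27] [260.6 160.2] [258 151   7  20 113] [0.5659 0.03   0.1672] [0.5682 0.0302 0.1672]
   top@z [0.5682 0.0302 0.167 ] side@z [0.5637 0.0299 0.167 ]
paddle [186.8 203.8] [182 200  11   8  71] [261.5 242.6] [256 229  12  27 237] [0.4971 0.3045 0.1774] [0.4987 0.3046 0.1774]
   top@z [0.4983 0.3039 0.182 ] side@z [0.4947 0.3078 0.182 ]
```

```bash
python3 - <<'E'
from h import *
t=bot.grab_frame("top");s=bot.grab_frame("side")
for c in [(109,90),(661,96),(98,226),(668,232)]:
    print("trough",onz(t,220+c[0]/6,150+c[1]/6,.135).round(4))
for c in [(155,103),(582,110),(140,467),(580,470)]:
    print("tub",onz(t,150+c[0]/7,190+c[1]/7,.150).round(4))
for c in [(95,540),(280,570),(270,122),(422,142)]:
    print("trough side",onz(s,205+c[0]/6,105+c[1]/6,.135).round(4))
for c in [(82,352),(172,24),(510,86),(470,437)]:
    print("tub side",onz(s,240+c[0]/5,200+c[1]/5,.15).round(4))
E
```

```text
trough [0.6394 0.1447 0.135 ]
trough [ 0.6449 -0.1664  0.135 ]
trough [0.5619 0.1483 0.135 ]
trough [ 0.5675 -0.1701  0.135 ]
tub [0.4971 0.357  0.15  ]
tub [0.4995 0.1563 0.15  ]
tub [0.3287 0.3543 0.15  ]
tub [0.333  0.1516 0.15  ]
trough side [0.6401 0.1541 0.135 ]
trough side [0.5575 0.1508 0.135 ]
trough side [ 0.6437 -0.1597  0.135 ]
trough side [ 0.5617 -0.1628  0.135 ]
tub side [0.493  0.3587 0.15  ]
tub side [0.495  0.1653 0.15  ]
tub side [0.3282 0.1632 0.15  ]
tub side [0.3281 0.3571 0.15  ]
```

```bash
cat >> h.py <<'E'
from scipy.spatial.transform import Rotation as Ro
def plan(target,yaw,pos=None,rot=None):
    s=bot.observe();p=s["position"] if pos is None else np.array(pos);R=Ro.from_euler('xyz',s["tool_rot"] if rot is None else rot)
    T=Ro.from_euler('xyz',[np.pi,0,yaw])
    print("pos",p.round(4),"rot",s["tool_rot"].round(4),"F",s["force"].round(2),"w",round(s["grip_width"],4),"t",round(s["clock"],2))
    print("travel",R.inv().apply(np.array(target)-p).round(4),"twist",np.degrees((R.inv()*T).as_rotvec()).round(2))
E
python3 - <<'E'
from h import *
plan([.42,-.3,.38],1.587)
plan([.645,.035,.36],1.587)
E
```

```text
pos [ 0.1756 -0.5997  0.2311] rot [-3.1413  0.      0.2848] F [-0.2  -0.08  0.07] w 0.0853 t 0.3
travel [ 0.3188 -0.219  -0.1488] twist [-2.000e-02 -1.000e-02 -7.461e+01]
pos [ 0.1756 -0.5997  0.2311] rot [-3.1413  0.      0.2848] F [-0.2  -0.08  0.07] w 0.0853 t 0.3
travel [ 0.6288 -0.4773 -0.1287] twist [-2.000e-02 -1.000e-02 -7.461e+01]
```

Request:
apply_moves(commands=[{"travel":[0.03,-0.02,-0.05],"twist":[0,0,-8],"claw":0},{"travel":[0.08,-0.05,-0.09],"twist":[0,0,-16],"claw":0},{"travel":[0.319,-0.219,-0.149],"twist":[0,0,-74.6],"claw":0},{"travel":[0.319,-0.219,-0.149],"twist":[0,0,-74.6],"claw":0},{"travel":[0.319,-0.219,-0.149],"twist":[0,0,-74.6],"claw":0},{"travel":[0.319,-0.219,-0.149],"twist":[0,0,-74.6],"claw":0},{"travel":[0.319,-0.219,-0.149],"twist":[0,0,-74.6],"claw":0},{"travel":[0.319,-0.219,-0.149],"twist":[0,0,-74.6],"claw":0},{"travel":[0.319,-0.219,-0.149],"twist":[0,0,-74.6],"claw":0},{"travel":[0.319,-0.219,-0.149],"twist":[0,0,-74.6],"claw":0}])

```text
clock: 1.3
position: [0.4227, -0.2968, 0.3814]
tool_rot: [3.14, 0.0, 1.596]
force: [-1.1, -0.5, -0.8]
grip_width: -0.0004
```

```bash
python3 - <<'E'
from h import *
plan([.645,.035,.36],1.587)
print(bot.observe()["qpos"].round(3))
E
```

```text
pos [ 0.4227 -0.2968  0.3814] rot [3.1395e+00 1.0000e-04 1.5965e+00] F [-1.11 -0.51 -0.85] w -0.0004 t 1.3
travel [0.326  0.2307 0.0218] twist [0.12 0.   0.54]
[ 0.864  0.239 -0.453  1.651  0.107  1.275  0.417]
```

Request:
apply_moves(commands=[{"travel":[0.33,0.23,0.02],"twist":[0,0,0]},{"travel":[0.33,0.23,0.02],"twist":[0,0,0]},{"travel":[0.33,0.23,0.02],"twist":[0,0,0]},{"travel":[0.33,0.23,0.02],"twist":[0,0,0]},{"travel":[0.33,0.23,0.02],"twist":[0,0,0]},{"travel":[0.33,0.23,0.02],"twist":[0,0,0]},{"travel":[0.33,0.23,0.02],"twist":[0,0,0]},{"travel":[0.33,0.23,0.02],"twist":[0,0,0]},{"travel":[0.33,0.23,0.02],"twist":[0,0,0]},{"travel":[0.33,0.23,0.02],"twist":[0,0,0]}])

```text
invalid input at $.commands[0]: expected keys travel, twist, claw
```

```bash
cat >> h.py <<'E'
def wrist(tag):
    s=bot.observe();f=bot.grab_frame("wrist")
    T=np.eye(4);T[:3,:3]=Ro.from_euler('xyz',s["tool_rot"]).as_matrix();T[:3,3]=s["position"]
    f["pose"]=T@np.asarray(f["tool_from_camera"])
    cv2.imwrite(f"pics/{tag}raw.png",f["frame"]);cv2.imwrite(f"pics/{tag}.png",cv2.resize(f["frame"],None,fx=1.5,fy=1.5,interpolation=cv2.INTER_CUBIC))
    return f,s
def wray(f,u,v):
    a=(u-f["cx"])/f["fx"];b=(v-f["cy"])/f["fy"];r=np.hypot(a,b);k=np.sin(r)/r if r>1e-9 else 1
    d=np.array([a*k,-b*k,-np.cos(r)]);P=f["pose"];return P[:3,3],P[:3,:3]@d
def wz(f,u,v,z):
    o,d=wray(f,u,v);return o+d*(z-o[2])/d[2]
def wproj(f,p):
    P=f["pose"];c=P[:3,:3].T@(np.asarray(p)-P[:3,3]);th=np.arctan2(np.hypot(c[0],c[1]),-c[2]);n=np.hypot(c[0],c[1])
    return f["cx"]+f["fx"]*th*c[0]/n, f["cy"]-f["fy"]*th*c[1]/n
E
python3 - <<'E'
from h import *
f,s=wrist("w1")
print(s["position"],s["tool_rot"],s["clock"],f["pose"].round(3).tolist(),f["fx"],f["cx"],f["cy"])
E
```

```text
[ 0.42272066 -0.29682944  0.38136704] [3.13950688e+00 7.72571557e-05 1.59648845e+00] 1.3 [[1.0, -0.025, -0.01, 0.421], [0.027, 0.957, 0.289, -0.224], [0.002, -0.289, 0.957, 0.524], [0.0, 0.0, 0.0, 1.0]] 297.3186396354542 254.45171557982349 191.17120965222253
```

View pics/w1.png

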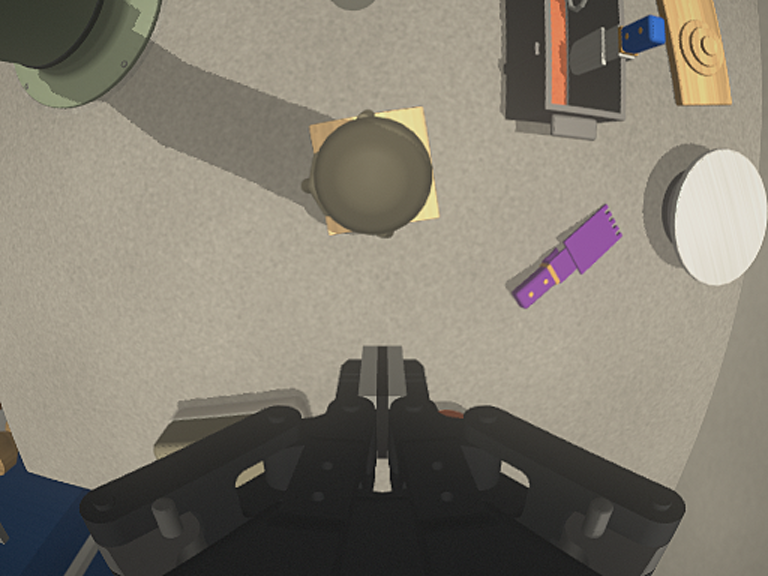

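Request:
apply_moves(commands=[{"travel":[0.33,0.23,0.02],"twist":[0,0,0],"claw":0},{"travel":[0.33,0.23,0.02],"twist":[0,0,0],"claw":0},{"travel":[0.33,0.23,0.02],"twist":[0,0,0],"claw":0},{"travel":[0.33,0.23,0.02],"twist":[0,0,0],"claw":0},{"travel":[0.33,0.23,0.02],"twist":[0,0,0],"claw":0},{"travel":[0.33,0.23,0.02],"twist":[0,0,0],"claw":0},{"travel":[0.33,0.23,0.02],"twist":[0,0,0],"claw":0},{"travel":[0.33,0.23,0.02],"twist":[0,0,0],"claw":0},{"travel":[0.33,0.23,0.02],"twist":[0,0,0],"claw":0},{"travel":[0.33,0.23,0.02],"twist":[0,0,0],"claw":0}])

```text
clock: 2.35
position: [0.645, 0.0336, 0.3591]
tool_rot: [-3.14, 0.0, 1.586]
force: [-0.7, -0.3, -0.3]
grip_width: -0.0
```

```bash
python3 - <<'E'
from h import *
f,s=wrist("w2")
print(s["position"],s["tool_rot"],s["clock"],s["qpos"].round(2))
E
```

```text
[0.64503203 0.03360719 0.35909956] [-3.13986912e+00  1.56332003e-04  1.58634168e+00] 2.35 [ 0.21  0.51 -0.57  1.34  0.27  1.37 -0.34]
```

View pics/w2.png

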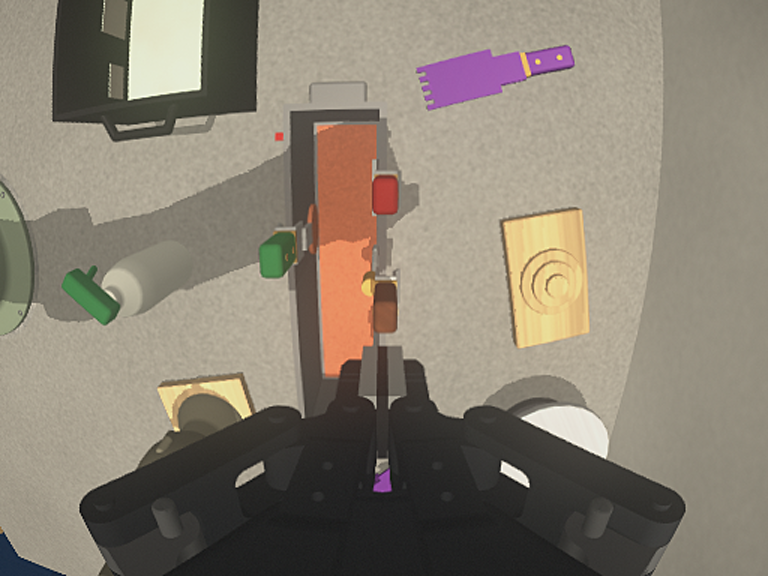

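```bash
python3 - <<'E'
from h import *
i=cv2.imread("pics/w2raw.png")
crop(i,190,50,300,240,"w2c.png",3); crop(i,225,95,285,225,"w2d.png",4)
E
```

```text
(no output)
```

View pics/w2d.png

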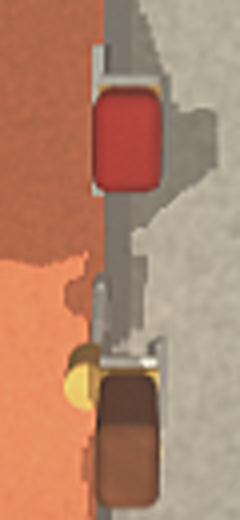

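View pics/w2c.png

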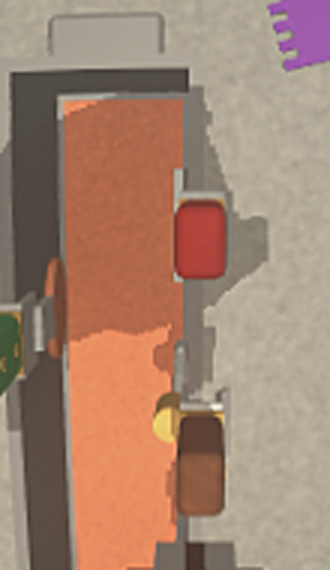

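```bash
python3 - <<'E'
from h import *
f,s=wrist("w3")
a=lambda x,y:(225+x/4,95+y/4)
for n,p,z in [("redL",(93,141),.196),("redR",(161,141),.196),("redtop",(127,92),.196),("redbot",(127,191),.196),("brL",(96,465),.196),("brR",(159,465),.196),("brbot",(127,508),.196),("brmid",(127,425),.196),("rim inner",(104,220),.135),("crown r.end +x top",(166,84),.137),("brown leg end",(164,345),.137),("rim@red",(104,60),.135)]:
    print(n,wz(f,*a(*p),z).round(4))
b=lambda x,y:(190+x/3,50+y/3)
for n,p,z in [("far+y corner",(189,67),.135),("near corner",(8,67),.135),("in far",(188,95),.135)]:
    print(n,wz(f,*b(*p),z).round(4))
for p in [(.645,.078,.196),(.645,-.011,.196),(.645,.05,.135),(.642,.05,.135)]:
    u,v=wproj(f,p);print(p,((u-225)*4,(v-95)*4))
E
```

```text
redL [0.638  0.0779 0.196 ]
redR [0.6554 0.0782 0.196 ]
redtop [0.6465 0.0907 0.196 ]
redbot [0.6469 0.065  0.196 ]
brL [ 0.6397 -0.0105  0.196 ]
brR [ 0.657  -0.0102  0.196 ]
brbot [ 0.6484 -0.0231  0.196 ]
brmid [0.648  0.0013 0.196 ]
rim inner [0.6404 0.0477 0.135 ]
crown r.end +x top [0.6587 0.0906 0.137 ]
brown leg end [0.66   0.0082 0.137 ]
rim@red [0.6397 0.0976 0.135 ]
far+y corner [0.6415 0.1442 0.135 ]
near corner [0.5675 0.1452 0.135 ]
in far [0.6413 0.1326 0.135 ]
(0.645, 0.078, 0.196) (np.float64(120.47620204348073), np.float64(141.07843375510754))
(0.645, -0.011, 0.196) (np.float64(115.3600132401009), np.float64(467.13775996978757))
(0.645, 0.05, 0.135) (np.float64(118.82046873470097), np.float64(213.05817853238023))
(0.642, 0.05, 0.135) (np.float64(109.17527677182295), np.float64(212.91477372004817))
```

Request:
apply_moves(commands=[{"travel":[0,0.002,0.04],"twist":[0,0,0],"claw":0},{"travel":[0,0.002,0.08],"twist":[0,0,0],"claw":0},{"travel":[0,0.002,0.12],"twist":[0,0,0],"claw":0},{"travel":[0,0.002,0.16],"twist":[0,0,0],"claw":0},{"travel":[0,0.002,0.19],"twist":[0,0,0],"claw":0},{"travel":[0,0.002,0.205],"twist":[0,0,0],"claw":0},{"travel":[0,0.002,0.212],"twist":[0,0,0],"claw":0},{"travel":[0,0.002,0.212],"twist":[0,0,0],"claw":0},{"travel":[0.006,0.002,0.212],"twist":[0,0,0],"claw":0},{"travel":[0.012,0.002,0.212],"twist":[0,0,0],"claw":0}])

```text
clock: 3.45
position: [0.6473, 0.0461, 0.1497]
tool_rot: [3.14, -0.0, 1.586]
force: [-0.1, 0.4, 0.2]
grip_width: 0.0
```

```bash
python3 - <<'E'
from h import *
plan([.6465,.084,.147],1.587)
f=bot.grab_frame("side");crop(f["frame"],190,90,310,250,"s1.png",4)
E
```

```text
pos [0.6473 0.0461 0.1497] rot [ 3.1396e+00 -2.0000e-04  1.5864e+00] F [-0.06  0.42  0.19] w 0.0 t 3.45
travel [ 0.0379 -0.0002  0.0027] twist [ 0.11 -0.01 -0.04]
```

View pics/s1.png

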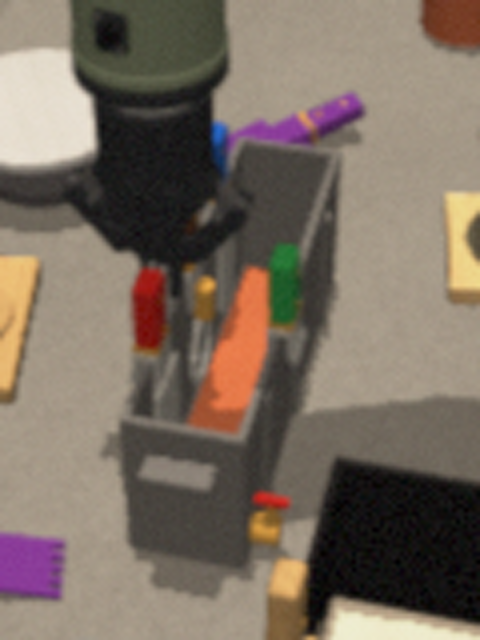

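Request:
apply_moves(commands=[{"travel":[0.003,0,0.001],"twist":[0,0,0],"claw":0},{"travel":[0.006,0,0.002],"twist":[0,0,0],"claw":0},{"travel":[0.009,0,0.002],"twist":[0,0,0],"claw":0},{"travel":[0.012,0,0.002],"twist":[0,0,0],"claw":0},{"travel":[0.015,0,0.002],"twist":[0,0,0],"claw":0},{"travel":[0.018,0,0.002],"twist":[0,0,0],"claw":0},{"travel":[0.018,0,0.002],"twist":[0,0,0],"claw":0}])

```text
clock: 4.2
position: [0.6464, 0.0643, 0.1463]
tool_rot: [-3.142, -0.0, 1.587]
force: [-0.3, 0.0, -1.0]
grip_width: -0.0001
```

```bash
python3 - <<'E'
from h import *
plan([.6465,.084,.147],1.587)
f,s=wrist("w4");crop(f["frame"],190,40,320,240,"w4c.png",4)
f=bot.grab_frame("side");crop(f["frame"],190,90,310,250,"s2.png",4)
E
```

```text
pos [0.6464 0.0643 0.1463] rot [-3.1415e+00 -4.0000e-04  1.5873e+00] F [-0.27  0.03 -0.99] w -0.0001 t 4.2
travel [ 0.0197  0.0005 -0.0007] twist [-0.   -0.02  0.02]
```

View pics/s2.png

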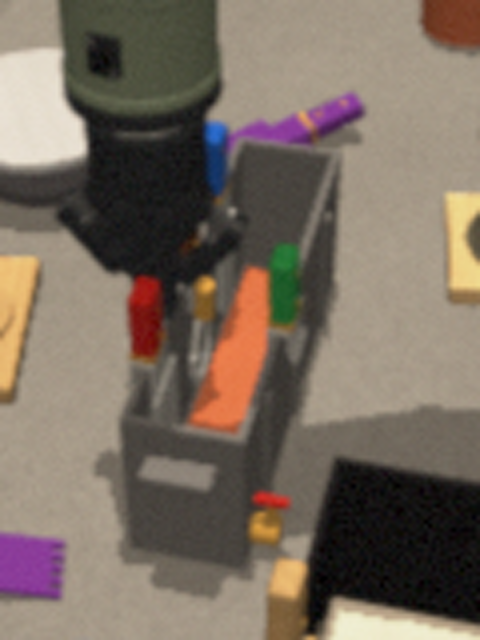

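View pics/w4c.png

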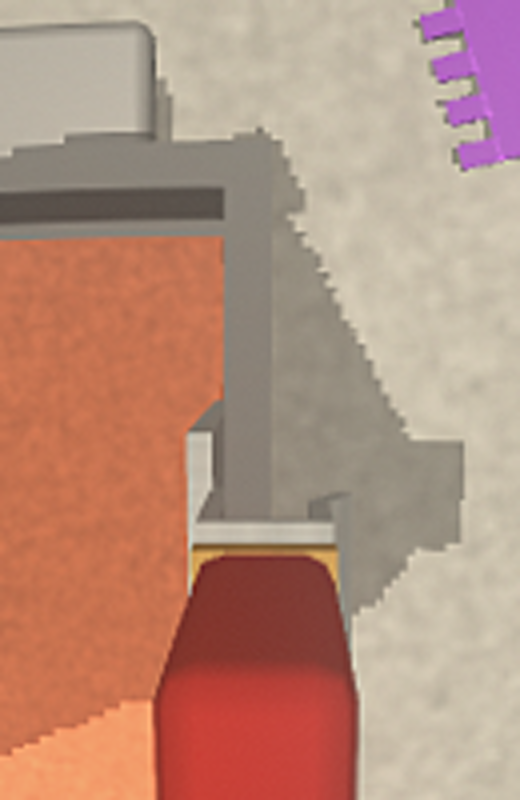

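Request:
apply_moves(commands=[{"travel":[0.003,0,0],"twist":[0,0,0],"claw":0},{"travel":[0.006,0,0],"twist":[0,0,0],"claw":0},{"travel":[0.009,0,0],"twist":[0,0,0],"claw":0},{"travel":[0.012,0,0],"twist":[0,0,0],"claw":0},{"travel":[0.015,0,0],"twist":[0,0,0],"claw":0},{"travel":[0.018,0,0],"twist":[0,0,0],"claw":0},{"travel":[0.02,0,0],"twist":[0,0,0],"claw":0},{"travel":[0.02,0,0],"twist":[0,0,0],"claw":0}])

```text
clock: 5.1
position: [0.6461, 0.0841, 0.1463]
tool_rot: [3.142, -0.0, 1.587]
force: [-0.1, -0.7, 0.0]
grip_width: 0.0001
```

```bash
python3 - <<'E'
from h import *
plan([.6475,.03,.147],1.587)
f,s=wrist("w5");crop(f["frame"],190,20,320,220,"w5c.png",4)
E
```

```text
pos [0.6461 0.0841 0.1463] rot [ 3.1416e+00 -3.0000e-04  1.5872e+00] F [-0.08 -0.67  0.01] w 0.0001 t 5.1
travel [-0.0541  0.0005 -0.0007] twist [ 0.   -0.02  0.01]
```

View pics/w5c.png

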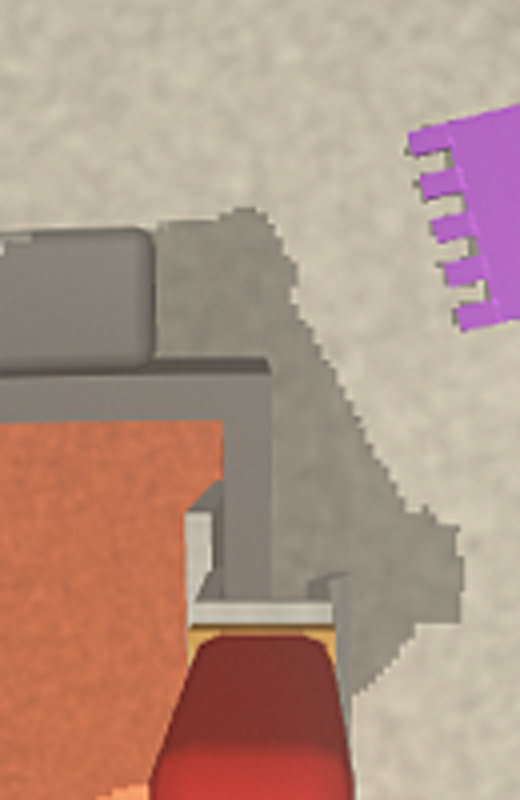

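```bash
python3 - <<'E'
from h import *
f,s=wrist("w5b")
for n,p,z in [("inner",(223,520),.135),("outer",(271,520),.135),("inner corner",(222,420),.135),("outer corner",(270,372),.135),("plate edge",(199,512),.10),("crown front R",(333,603),.138),("crown front L",(195,603),.138),("leg in",(310,585),.135)]:
    print(n,wz(f,190+p[0]/4,20+p[1]/4,z).round(4))
E
```

```text
inner [0.641  0.1328 0.135 ]
outer [0.6473 0.1329 0.135 ]
inner corner [0.6407 0.1459 0.135 ]
outer corner [0.6468 0.1523 0.135 ]
plate edge [0.6362 0.1286 0.1   ]
crown front R [0.6555 0.1227 0.138 ]
crown front L [0.6376 0.1223 0.138 ]
leg in [0.6526 0.1244 0.135 ]
```

Request:
apply_moves(commands=[{"travel":[-0.01,0,0],"twist":[0,0,0],"claw":0},{"travel":[-0.03,0,0],"twist":[0,0,0],"claw":0},{"travel":[-0.05,0,0],"twist":[0,0,0],"claw":0},{"travel":[-0.062,0,0],"twist":[0,0,0],"claw":0},{"travel":[-0.067,0,0],"twist":[0,0,0],"claw":0},{"travel":[-0.07,0,0],"twist":[0,0,0],"claw":0},{"travel":[-0.073,0,0],"twist":[0,0,0],"claw":0},{"travel":[-0.076,0,0],"twist":[0,0,0],"claw":0},{"travel":[-0.079,0,0],"twist":[0,0,0],"claw":0},{"travel":[-0.079,0,0],"twist":[0,0,0],"claw":0}])

```text
clock: 6.2
position: [0.6474, 0.0044, 0.1463]
tool_rot: [-3.142, 0.0, 1.587]
force: [0.5, -0.7, -0.6]
grip_width: 0.0001
```

```bash
python3 - <<'E'
from h import *
plan([.648,-.003,.147],1.587)
f=bot.grab_frame("side");crop(f["frame"],190,90,310,250,"s3.png",4)
E
```

```text
pos [0.6474 0.0044 0.1463] rot [-3.1416e+00  1.0000e-04  1.5866e+00] F [ 0.51 -0.74 -0.64] w 0.0001 t 6.2
travel [-0.0074  0.0005 -0.0007] twist [-0.    0.01 -0.02]
```

View pics/s3.png

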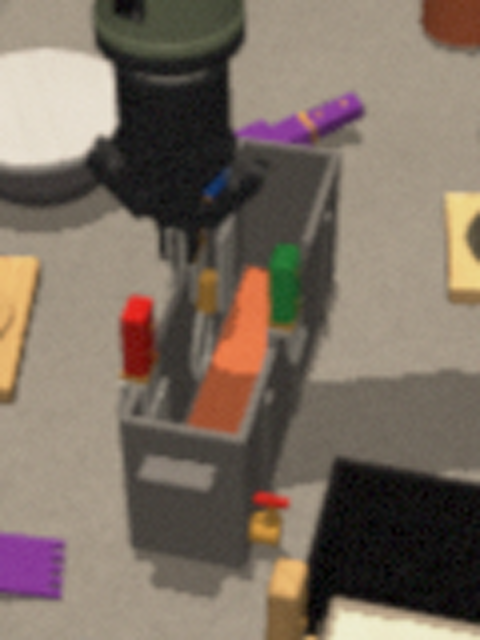

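Request:
apply_moves(commands=[{"travel":[-0.003,0,0],"twist":[0,0,0],"claw":0},{"travel":[-0.006,0,0],"twist":[0,0,0],"claw":0},{"travel":[-0.008,0,0],"twist":[0,0,0],"claw":0},{"travel":[-0.008,0,0],"twist":[0,0,0],"claw":0},{"travel":[0.01,0,0],"twist":[0,0,0],"claw":0},{"travel":[0.03,0,0],"twist":[0,0,0],"claw":0},{"travel":[0.04,0,-0.05],"twist":[0,0,0],"claw":0},{"travel":[0.04,0,-0.1],"twist":[0,0,0],"claw":0},{"travel":[0.04,0,-0.15],"twist":[0,0,0],"claw":0},{"travel":[0.04,0,-0.2],"twist":[0,0,0],"claw":0.04}])

```text
clock: 7.25
position: [0.6462, 0.0459, 0.3476]
tool_rot: [3.141, -0.0, 1.588]
force: [0.8, 0.6, -1.0]
grip_width: 0.0134
```

```bash
python3 - <<'E'
from h import *
plan([.497,.23,.34],1.575)
f,s=wrist("w6")
f=bot.grab_frame("side");crop(f["frame"],190,90,310,250,"s4.png",4)
E
```

```text
pos [0.6462 0.0459 0.3476] rot [ 3.1415e+00 -4.0000e-04  1.5880e+00] F [ 0.78  0.63 -1.03] w 0.0134 t 7.25
travel [ 0.1866 -0.146   0.0076] twist [ 0.01 -0.02  0.75]
```

View pics/w6.png

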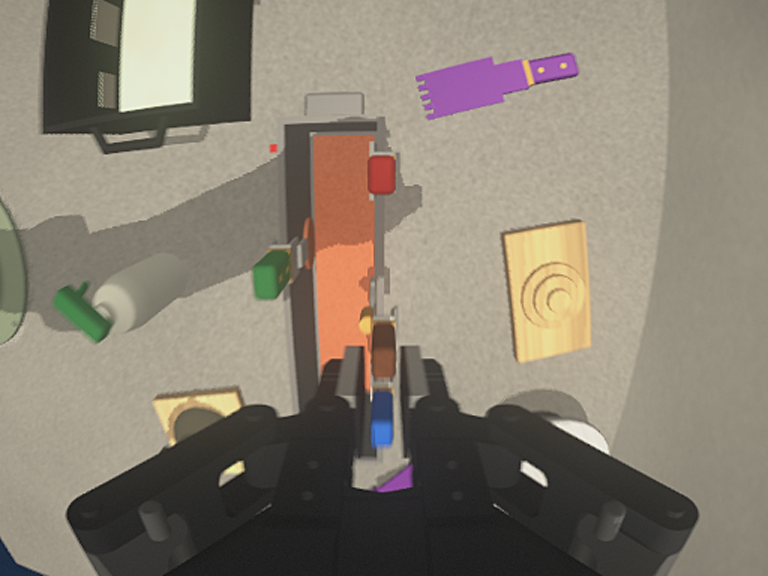

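View pics/s4.png

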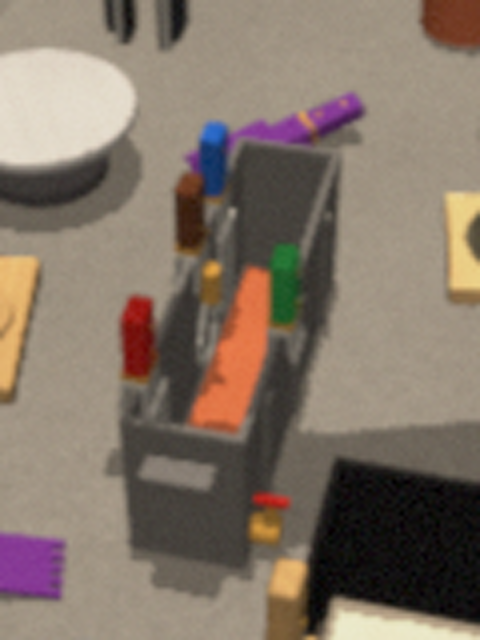

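Request:
apply_moves(commands=[{"travel":[0.187,-0.146,0],"twist":[0,0,0.75],"claw":0.045},{"travel":[0.187,-0.146,0],"twist":[0,0,0.75],"claw":0.045},{"travel":[0.187,-0.146,0],"twist":[0,0,0.75],"claw":0.045},{"travel":[0.187,-0.146,0],"twist":[0,0,0.75],"claw":0.045},{"travel":[0.187,-0.146,0],"twist":[0,0,0.75],"claw":0.045},{"travel":[0.187,-0.146,0],"twist":[0,0,0.75],"claw":0.045},{"travel":[0.187,-0.146,0],"twist":[0,0,0.75],"claw":0.045},{"travel":[0.187,-0.146,0],"twist":[0,0,0.75],"claw":0.045}])

```text
clock: 8.15
position: [0.4981, 0.229, 0.3452]
tool_rot: [3.142, 0.0, 1.573]
force: [-0.9, -0.0, 0.2]
grip_width: 0.045
```

```bash
python3 - <<'E'
from h import *
f,s=wrist("w7");print(s["position"],s["tool_rot"],s["clock"],s["grip_width"],s["qpos"].round(2))
u,v=wproj(f,(.497,.3045,.211));print(u,v);u=int(u);v=int(v)
crop(f["frame"],max(u-50,0),max(v-50,0),u+50,v+50,"w7c.png",6);print(max(u-50,0),max(v-50,0))
E
```

```text
[0.49808345 0.22901134 0.34523118] [3.14152884e+00 2.19266458e-04 1.57308479e+00] 8.15 0.0449577800685494 [-0.05  0.35 -0.66  1.63  0.22  1.24 -0.75]
253.14796125797366 101.31896685032275
203 51
```

View pics/w7c.png

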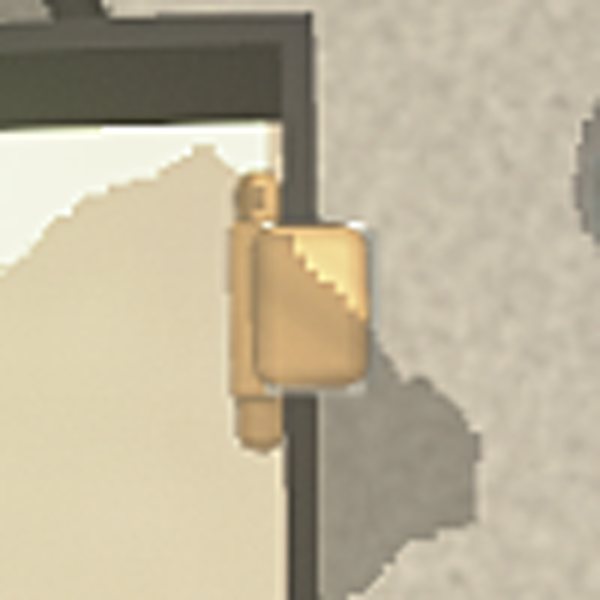

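View pics/w7.png

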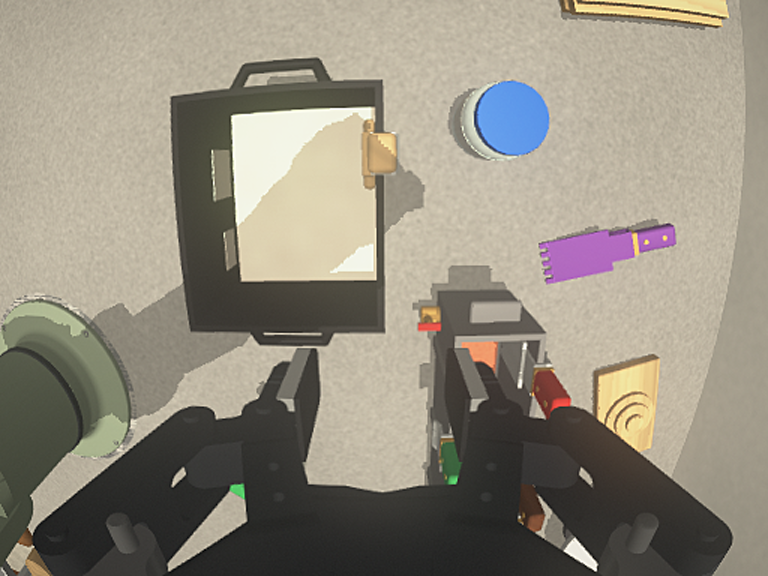

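```bash
python3 - <<'E'
from h import *
f,s=wrist("w7b")
a=lambda x,y:(203+x/6,51+y/6)
for n,p,z in [("c",(311,307),.211),("L",(254,307),.211),("R",(368,307),.211),("T",(311,227),.211),("B",(311,387),.211),("TL",(256,240),.211),("BL",(254,370),.211),("TR",(367,240),.211),("BR",(368,370),.211),("rim top R",(312,20),.15),("rim bot R",(318,590),.15),("rim in",(286,590),.15)]:
    print(n,wz(f,*a(*p),z).round(4))
plan([.499,.304,.25],1.573)
E
```

```text
c [0.4987 0.3034 0.211 ]
L [0.49   0.3034 0.211 ]
R [0.5074 0.3035 0.211 ]
T [0.4986 0.3159 0.211 ]
B [0.4987 0.291  0.211 ]
TL [0.4903 0.3138 0.211 ]
BL [0.49   0.2937 0.211 ]
TR [0.5072 0.3139 0.211 ]
BR [0.5074 0.2937 0.211 ]
rim top R [0.4987 0.3586 0.15  ]
rim bot R [0.5002 0.2499 0.15  ]
rim in [0.4941 0.2498 0.15  ]
pos [0.4983 0.2287 0.3451] rot [-3.1414e+00  1.0000e-04  1.5723e+00] F [-0.2  -0.14  0.59] w 0.0451 t 8.25
travel [0.0754 0.0009 0.0951] twist [-0.01  0.01 -0.04]
```

Request:
apply_moves(commands=[{"travel":[0.04,0.0005,0.02],"twist":[0,0,-0.6],"claw":0.045},{"travel":[0.075,0.0005,0.05],"twist":[0,0,-0.6],"claw":0.045},{"travel":[0.075,0.0005,0.08],"twist":[0,0,-0.6],"claw":0.045},{"travel":[0.075,0.0005,0.1],"twist":[0,0,-0.6],"claw":0.045},{"travel":[0.075,0.0005,0.13],"twist":[0,0,-0.6],"claw":0.045},{"travel":[0.075,0.0005,0.155],"twist":[0,0,-0.6],"claw":0.045},{"travel":[0.075,0.0005,0.172],"twist":[0,0,-0.6],"claw":0.045},{"travel":[0.075,0.0005,0.181],"twist":[0,0,-0.6],"claw":0.045},{"travel":[0.075,0.0005,0.181],"twist":[0,0,-0.6],"claw":0.045}])

```text
clock: 9.15
position: [0.498, 0.3037, 0.1634]
tool_rot: [-3.14, 0.001, 1.583]
force: [0.2, 0.9, -0.6]
grip_width: 0.0452
```

```bash
python3 - <<'E'
from h import *
plan([.4987,.3035,.163],1.584)
f=bot.grab_frame("side");crop(f["frame"],220,180,350,310,"s5.png",5)
E
```

```text
pos [0.498  0.3037 0.1634] rot [-3.1401e+00  8.0000e-04  1.5835e+00] F [ 0.23  0.88 -0.58] w 0.0452 t 9.15
travel [-0.0002  0.0007  0.0004] twist [-0.08  0.04 -0.03]
```

View pics/s5.png

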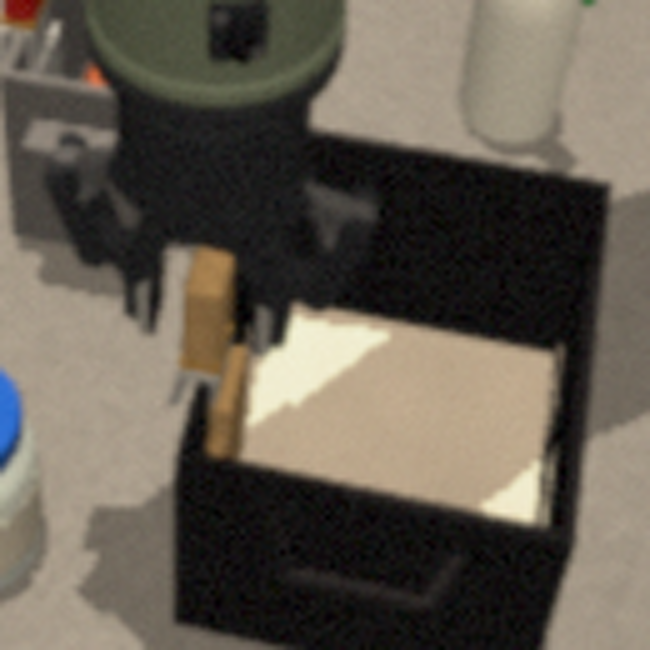

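Request:
apply_moves(commands=[{"travel":[0,0.0005,0],"twist":[0,0,0],"claw":0.03},{"travel":[0,0.0005,0],"twist":[0,0,0],"claw":0.02},{"travel":[0,0.0005,0],"twist":[0,0,0],"claw":0.01},{"travel":[0,0.0005,0],"twist":[0,0,0],"claw":0.01},{"travel":[0,0.0005,0],"twist":[0,0,0],"claw":0.01},{"travel":[0,0.0005,0],"twist":[0,0,0],"claw":0.01}], force=50)

```text
clock: 9.8
position: [0.4989, 0.3045, 0.1653]
tool_rot: [3.14, -0.0, 1.584]
force: [-1.2, -1.6, 5.7]
grip_width: 0.0177
```

```bash
python3 - <<'E'
from h import *
plan([.4987,.3035,.163],1.584)
f,s=wrist("w8")
E
```

```text
pos [0.4989 0.3045 0.1653] rot [ 3.1403e+00 -5.0000e-04  1.5840e+00] F [-1.2  -1.64  5.65] w 0.0177 t 9.8
travel [-0.001  -0.0002  0.0023] twist [ 0.07 -0.03  0.  ]
```

View pics/w8.png

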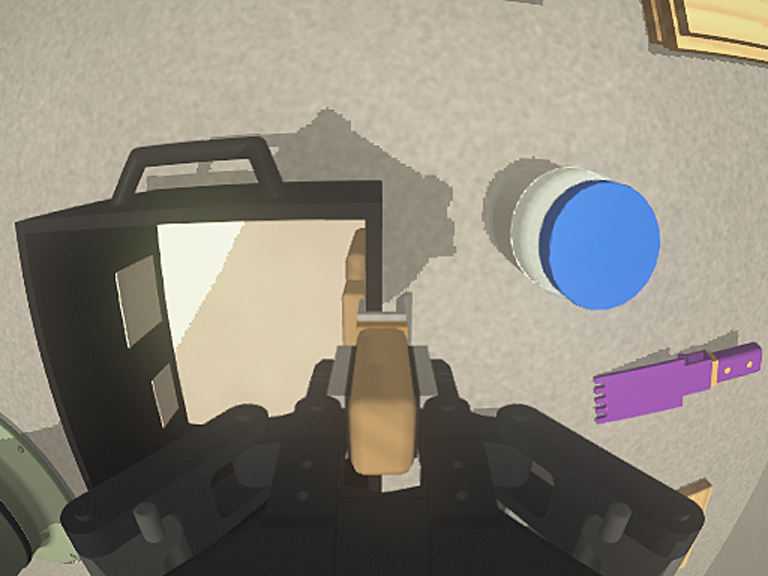

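Request:
apply_moves(commands=[{"travel":[0,0,-0.005],"twist":[0,0,0],"claw":0.01},{"travel":[0,0,-0.015],"twist":[0,0,0],"claw":0.01},{"travel":[0,0,-0.03],"twist":[0,0,0],"claw":0.01},{"travel":[0,0,-0.06],"twist":[0,0,0],"claw":0.01},{"travel":[0,0,-0.09],"twist":[0,0,0],"claw":0.01},{"travel":[0,0,-0.12],"twist":[0,0,0],"claw":0.01},{"travel":[0,0,-0.15],"twist":[0,0,0],"claw":0.01},{"travel":[0,0,-0.18],"twist":[0,0,0],"claw":0.01},{"travel":[0,0,-0.2],"twist":[0,0,0],"claw":0.01},{"travel":[0,0,-0.2],"twist":[0,0,0],"claw":0.01}])

```text
clock: 10.85
position: [0.4988, 0.3051, 0.3683]
tool_rot: [3.137, -0.003, 1.584]
force: [-0.3, 0.7, -1.8]
grip_width: 0.0175
```

```bash
python3 - <<'E'
from h import *
plan([.6465,.041,.366],1.587)
f,s=wrist("w9");g=bot.grab_frame("side");cv2.imwrite("pics/s6.png",cv2.resize(g["frame"],None,fx=1.5,fy=1.5))
g=bot.grab_frame("top");cv2.imwrite("pics/t6.png",cv2.resize(g["frame"][120:280,120:380],None,fx=3,fy=3))
E
```

```text
pos [0.4988 0.3051 0.3683] rot [ 3.1375e+00 -2.7000e-03  1.5844e+00] F [-0.35  0.71 -1.76] w 0.0175 t 10.85
travel [-0.2661  0.1441  0.0022] twist [ 0.24 -0.15 -0.15]
```

View pics/s6.png

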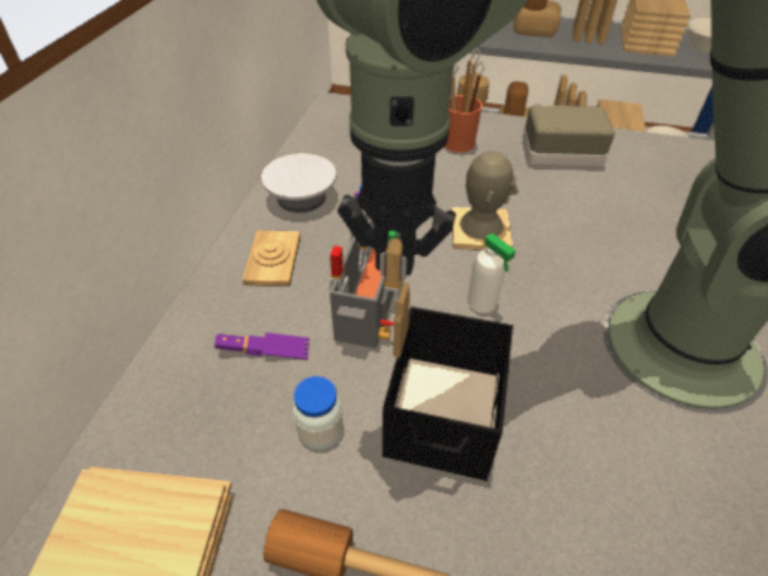

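View pics/w9.png

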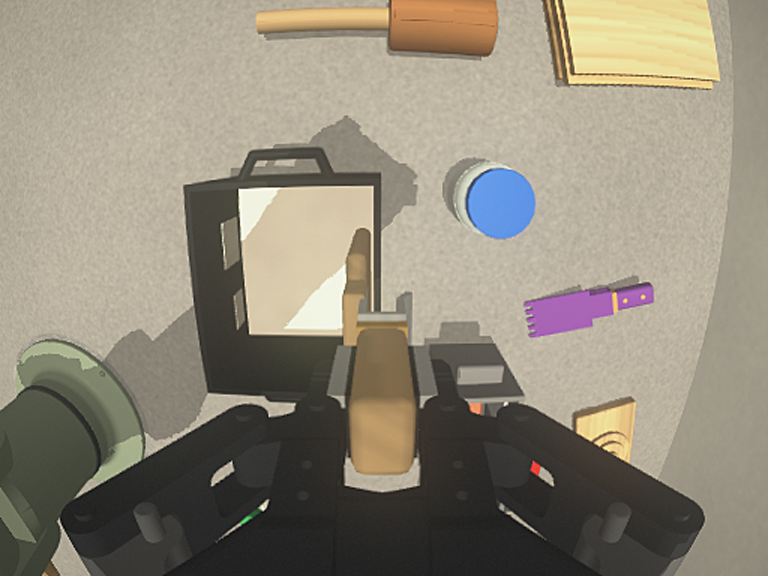

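View pics/t6.png

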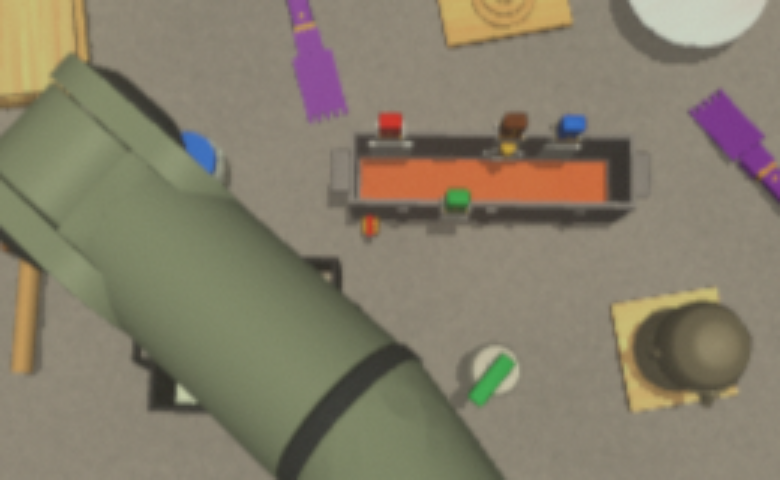

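```bash
python3 - <<'E'
from meas import *
t=bot.grab_frame("top")
for n,w in (("scraper",(240,154,262,170)),("loop",(280,154,300,168)),("spatula",(302,154,320,168)),("kidney",(264,180,282,192))):
    a=blob(t["frame"],n,w);print(n,a[0].round(1),a[1],onz(t,*a[0],.167).round(4))
E
```

```text
scraper [250.  160.4] [247 158   7   7  40] [0.6495 0.1051 0.167 ]
loop [290.4 162. ] [287 159   9   7  29] [ 0.6479 -0.0285  0.167 ]
spatula [310.7 161. ] [307 159   8   5  36] [ 0.6534 -0.0955  0.167 ]
kidney [272.2 185.5] [269 184   7   4  26] [0.568 0.03  0.167]
```

Request:
apply_moves(commands=[{"travel":[-0.267,0.143,0],"twist":[0,0,-0.2],"claw":0.01},{"travel":[-0.267,0.143,0],"twist":[0,0,-0.2],"claw":0.01},{"travel":[-0.267,0.143,0],"twist":[0,0,-0.2],"claw":0.01},{"travel":[-0.267,0.143,0],"twist":[0,0,-0.2],"claw":0.01},{"travel":[-0.267,0.143,0],"twist":[0,0,-0.2],"claw":0.01},{"travel":[-0.267,0.143,0],"twist":[0,0,-0.2],"claw":0.01},{"travel":[-0.267,0.143,0],"twist":[0,0,-0.2],"claw":0.01},{"travel":[-0.267,0.143,0],"twist":[0,0,-0.2],"claw":0.01},{"travel":[-0.267,0.143,0],"twist":[0,0,-0.2],"claw":0.01},{"travel":[-0.267,0.143,0],"twist":[0,0,-0.2],"claw":0.01}])

```text
clock: 12.05
position: [0.6446, 0.0407, 0.3644]
tool_rot: [-3.141, -0.0, 1.59]
force: [0.3, 0.8, -1.6]
grip_width: 0.0176
```

```bash
python3 - <<'E'
from h import *
plan([.6453,.040,.366],1.587)
f,s=wrist("w10");g=bot.grab_frame("side");crop(g["frame"],190,60,330,250,"s7.png",4)
E
```

```text
pos [0.6446 0.0407 0.3644] rot [-3.1414e+00 -4.0000e-04  1.5897e+00] F [ 0.31  0.75 -1.62] w 0.0176 t 12.05
travel [-0.0007  0.0007 -0.0016] twist [-0.01 -0.02  0.16]
```

View pics/w10.png

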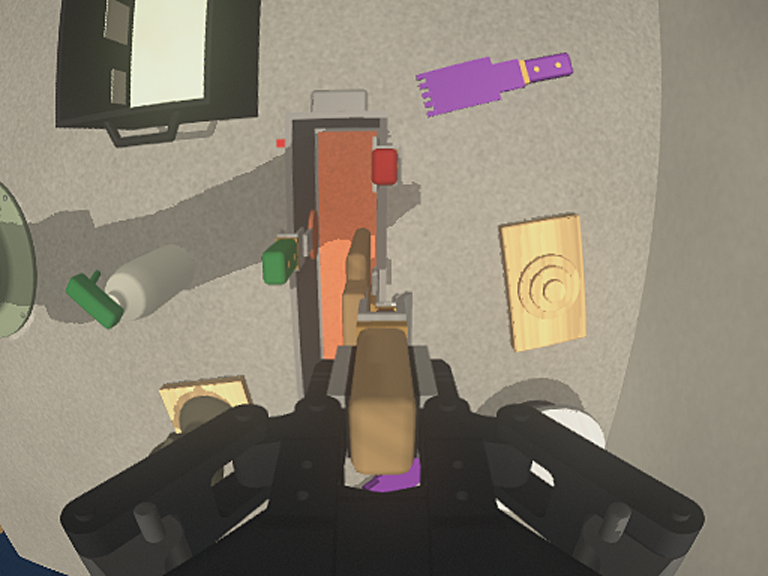

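View pics/s7.png

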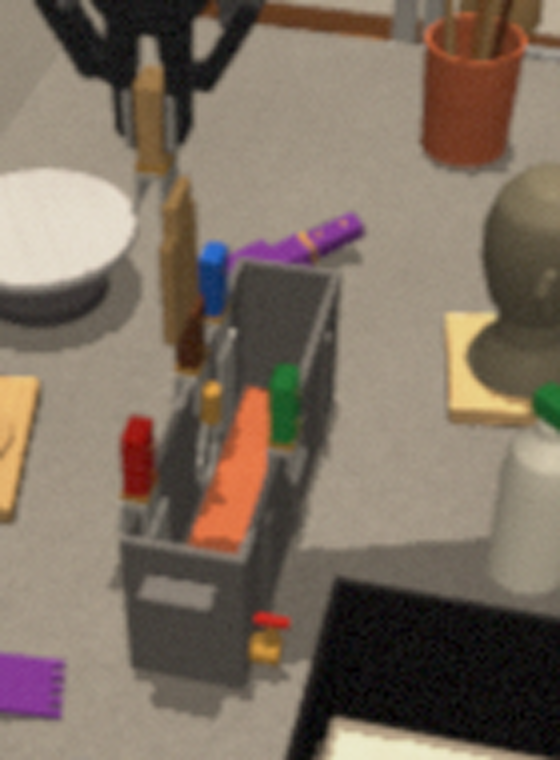

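Request:
apply_moves(commands=[{"travel":[-0.001,0.0007,0.02],"twist":[0,0,0.1],"claw":0.01},{"travel":[-0.001,0.0007,0.04],"twist":[0,0,0.1],"claw":0.01},{"travel":[-0.001,0.0007,0.06],"twist":[0,0,0.1],"claw":0.01},{"travel":[-0.001,0.0007,0.08],"twist":[0,0,0.1],"claw":0.01},{"travel":[-0.001,0.0007,0.09],"twist":[0,0,0.1],"claw":0.01},{"travel":[-0.001,0.0007,0.09],"twist":[0,0,0.1],"claw":0.01},{"travel":[-0.001,0.0007,0.09],"twist":[0,0,0.1],"claw":0.01}])

```text
clock: 12.85
position: [0.6461, 0.0385, 0.2752]
tool_rot: [3.141, -0.0, 1.586]
force: [-0.9, 0.0, -1.2]
grip_width: 0.0174
```

```bash
python3 - <<'E'
from h import *
plan([.6453,.040,.28],1.587)
f,s=wrist("w11");crop(f["frame"],180,50,330,240,"w11c.png",4);g=bot.grab_frame("side");crop(g["frame"],190,60,330,250,"s8.png",4)
E
```

```text
pos [0.6461 0.0385 0.2752] rot [ 3.1408e+00 -2.0000e-04  1.5862e+00] F [-0.87  0.03 -1.23] w 0.0174 t 12.85
travel [ 0.0015 -0.0007 -0.0048] twist [ 0.05 -0.01 -0.05]
```

View pics/w11c.png

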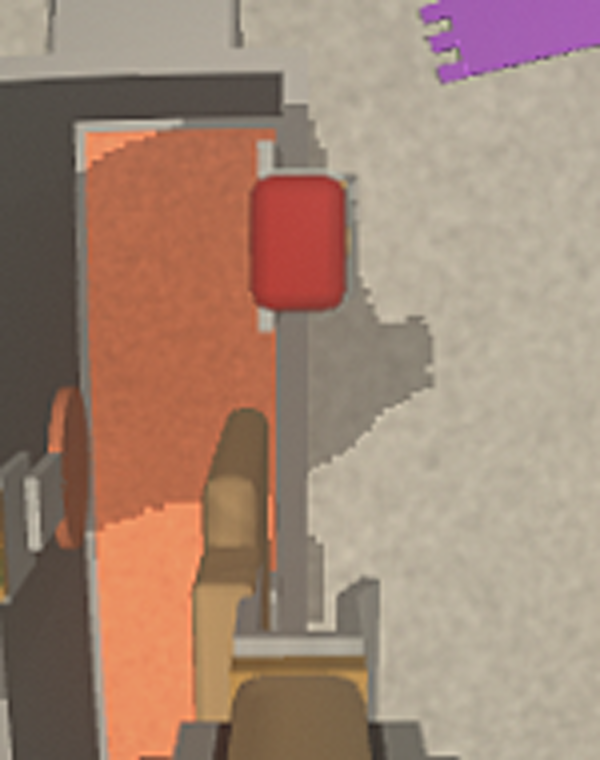

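View pics/s8.png

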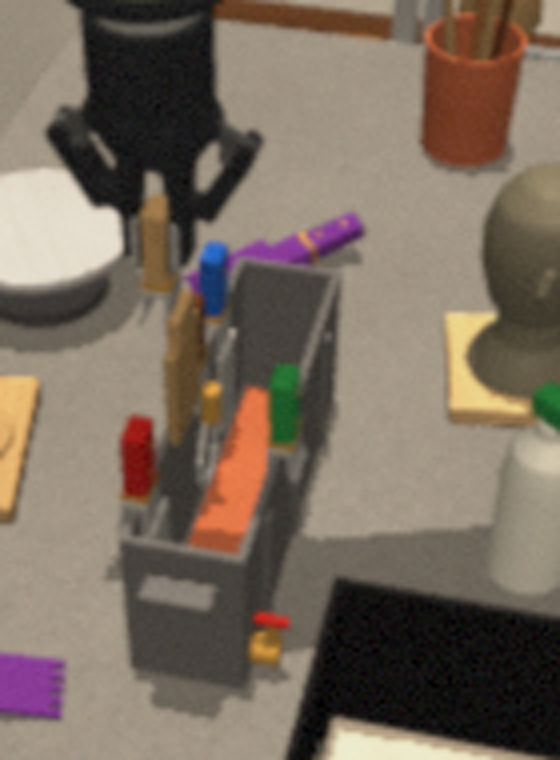

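```bash
python3 - <<'E'
from h import *
f,s=wrist("w11b");print(s["position"],s["tool_rot"])
for n,p,z in [("inner",(277,450),.135),("outer",(308,440),.135),("inner2",(277,560),.135),("outer2",(308,560),.135),("redc",(299,243),.196),("redL",(252,243),.196),("redR",(346,243),.196),("foot near-corner",(267,420),.148),("crownL",(234,640),.262),("crownR",(363,640),.262)]:
    print(n,wz(f,180+p[0]/4,50+p[1]/4,z).round(4))
E
```

```text
[0.64623339 0.03848209 0.27547578] [ 3.14006827e+00 -1.82075858e-04  1.58599851e+00]
inner [0.6415 0.0551 0.135 ]
outer [0.649  0.0577 0.135 ]
inner2 [0.6418 0.0273 0.135 ]
outer2 [0.6495 0.0274 0.135 ]
redc [0.6458 0.1065 0.196 ]
redL [0.6371 0.1064 0.196 ]
redR [0.6545 0.1067 0.196 ]
foot near-corner [0.6393 0.0647 0.148 ]
crownL [0.6374 0.0533 0.262 ]
crownR [0.6555 0.0536 0.262 ]
```

Request:
apply_moves(commands=[{"travel":[0.0015,-0.0006,0.01],"twist":[0,0,0],"claw":0.01},{"travel":[0.0015,-0.0006,0.02],"twist":[0,0,0],"claw":0.01},{"travel":[0.0015,-0.0006,0.03],"twist":[0,0,0],"claw":0.01},{"travel":[0.0015,-0.0006,0.045],"twist":[0,0,0],"claw":0.01},{"travel":[0.0015,-0.0006,0.06],"twist":[0,0,0],"claw":0.01},{"travel":[0.0015,-0.0006,0.075],"twist":[0,0,0],"claw":0.01},{"travel":[0.0015,-0.0006,0.085],"twist":[0,0,0],"claw":0.01},{"travel":[0.0015,-0.0006,0.092],"twist":[0,0,0],"claw":0.01},{"travel":[0.0015,-0.0006,0.092],"twist":[0,0,0],"claw":0.01},{"travel":[0.0015,-0.0006,0.092],"twist":[0,0,0],"claw":0.01}])

```text
clock: 14.0
position: [0.6454, 0.0398, 0.1827]
tool_rot: [3.141, -0.0, 1.586]
force: [0.3, 0.2, -1.8]
grip_width: 0.017
```

```bash
python3 - <<'E'
from h import *
plan([.6457,.040,.15],1.587)
f,s=wrist("w12");crop(f["frame"],180,50,330,240,"w12c.png",4);g=bot.grab_frame("side");crop(g["frame"],190,60,330,250,"s9.png",4)
E
```

```text
pos [0.6454 0.0398 0.1827] rot [ 3.1411e+00 -2.0000e-04  1.5859e+00] F [ 0.3   0.22 -1.83] w 0.017 t 14.0
travel [0.0002 0.0003 0.0327] twist [ 0.03 -0.01 -0.06]
```

View pics/w12c.png

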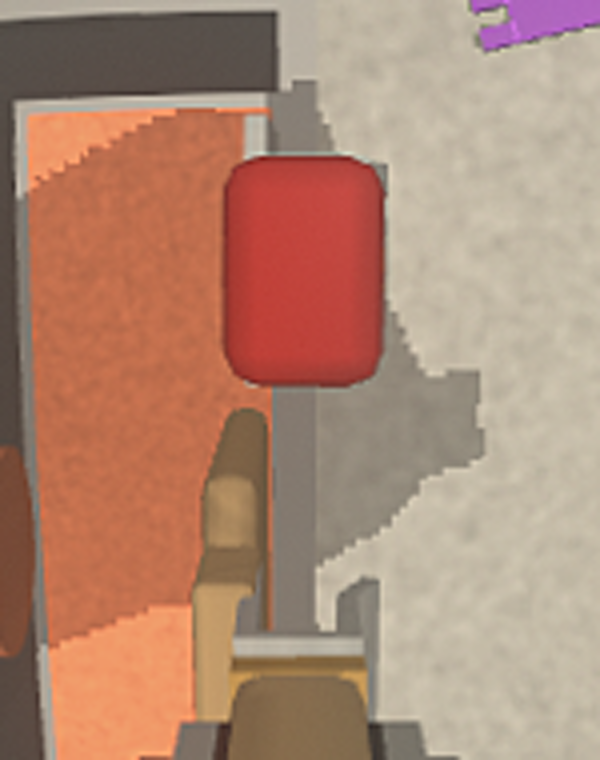

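View pics/s9.png

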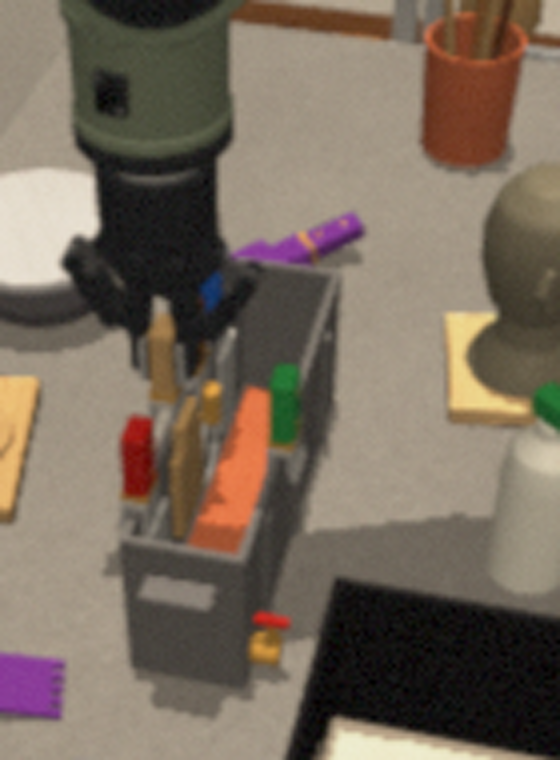

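Request:
apply_moves(commands=[{"travel":[0,0,0.004],"twist":[0,0,0],"claw":0.01},{"travel":[0,0,0.008],"twist":[0,0,0],"claw":0.01},{"travel":[0,0,0.012],"twist":[0,0,0],"claw":0.01},{"travel":[0,0,0.016],"twist":[0,0,0],"claw":0.01},{"travel":[0,0,0.02],"twist":[0,0,0],"claw":0.01},{"travel":[0,0,0.024],"twist":[0,0,0],"claw":0.01},{"travel":[0,0,0.027],"twist":[0,0,0],"claw":0.01},{"travel":[0,0,0.029],"twist":[0,0,0],"claw":0.01},{"travel":[0,0,0.029],"twist":[0,0,0],"claw":0.01}])

```text
clock: 15.0
position: [0.6451, 0.0397, 0.1531]
tool_rot: [-3.141, 0.0, 1.586]
force: [-0.5, -0.9, -1.4]
grip_width: 0.0173
```

```bash
python3 - <<'E'
from h import *
plan([.6457,.040,.15],1.587)
f,s=wrist("w13");crop(f["frame"],180,50,330,240,"w13c.png",4);g=bot.grab_frame("side");crop(g["frame"],190,60,330,250,"s10.png",4)
E
```

```text
pos [0.6451 0.0397 0.1531] rot [-3.1412  0.      1.5859] F [-0.5  -0.86 -1.44] w 0.0173 t 15.0
travel [0.0003 0.0006 0.0031] twist [-0.02  0.   -0.06]
```

View pics/w13c.png

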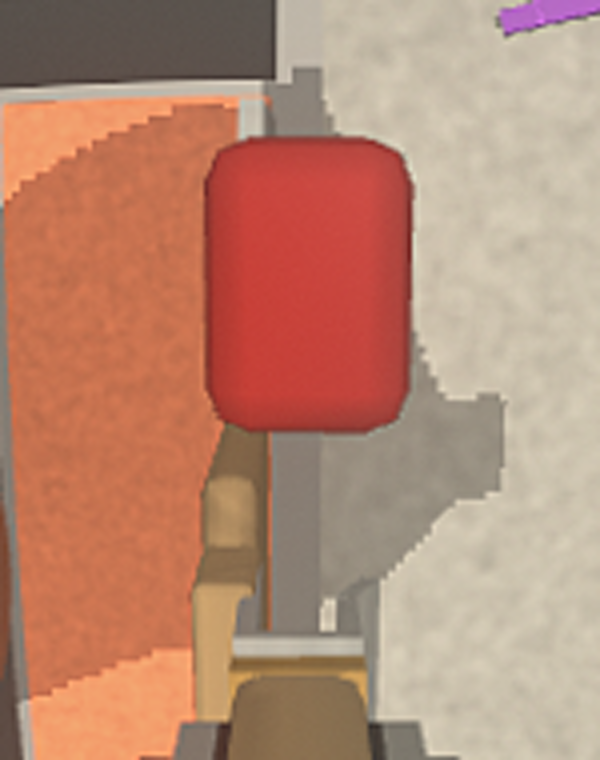

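View pics/s10.png

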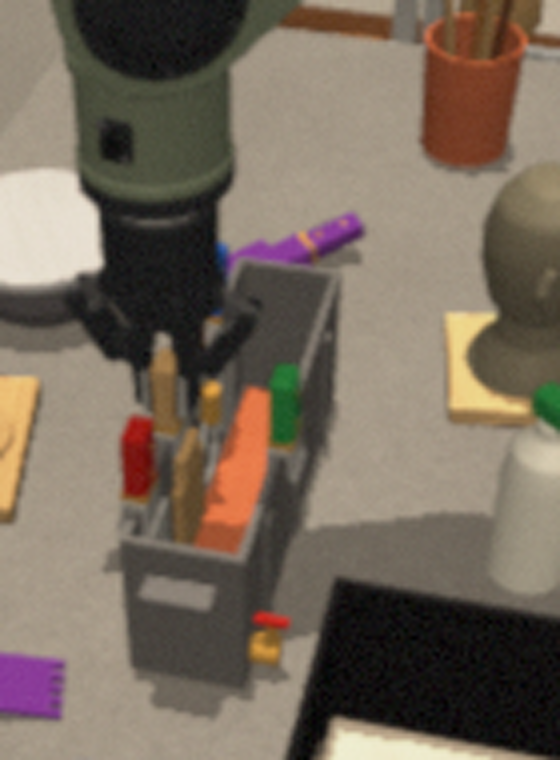

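Request:
apply_moves(commands=[{"travel":[0,0,0.001],"twist":[0,0,0],"claw":0.01},{"travel":[0,0,0.002],"twist":[0,0,0],"claw":0.01},{"travel":[0,0,0.003],"twist":[0,0,0],"claw":0.01},{"travel":[0,0,0.003],"twist":[0,0,0],"claw":0.01},{"travel":[0,0,0.003],"twist":[0,0,0],"claw":0.01}])

```text
clock: 15.6
position: [0.6452, 0.0397, 0.1504]
tool_rot: [3.142, -0.0, 1.586]
force: [-0.1, -0.3, -0.3]
grip_width: 0.0176
```

Request:
apply_moves(commands=[{"travel":[0,0,0.0005],"twist":[0,0,0],"claw":0.01},{"travel":[0,0,0.001],"twist":[0,0,0],"claw":0.01},{"travel":[0,0,0.001],"twist":[0,0,0],"claw":0.01},{"travel":[0,0,0.001],"twist":[0,0,0],"claw":0.01}])

```text
clock: 16.0
position: [0.6453, 0.0398, 0.1503]
tool_rot: [3.141, 0.0, 1.586]
force: [-5.4, -0.3, 13.3]
grip_width: 0.0177
```

Request:
apply_moves(commands=[{"travel":[0,0,-0.0007],"twist":[0,0,0],"claw":0.01},{"travel":[0,0,-0.0007],"twist":[0,0,0],"claw":0.01}])

```text
clock: 16.2
position: [0.6453, 0.0397, 0.1503]
tool_rot: [3.141, 0.0, 1.586]
force: [-2.5, -0.1, 4.8]
grip_width: 0.0173
```

```bash
python3 - <<'E'
from h import *
plan([.6457,.040,.15],1.587)
f,s=wrist("w14");crop(f["frame"],180,50,330,240,"w14c.png",4);g=bot.grab_frame("side");crop(g["frame"],190,80,310,220,"s11.png",5)
E
```

```text
pos [0.6453 0.0397 0.1503] rot [3.1413 0.     1.5859] F [-2.53 -0.15  4.78] w 0.0173 t 16.2
travel [0.0003 0.0004 0.0003] twist [ 0.02  0.   -0.06]
```

View pics/w14c.png

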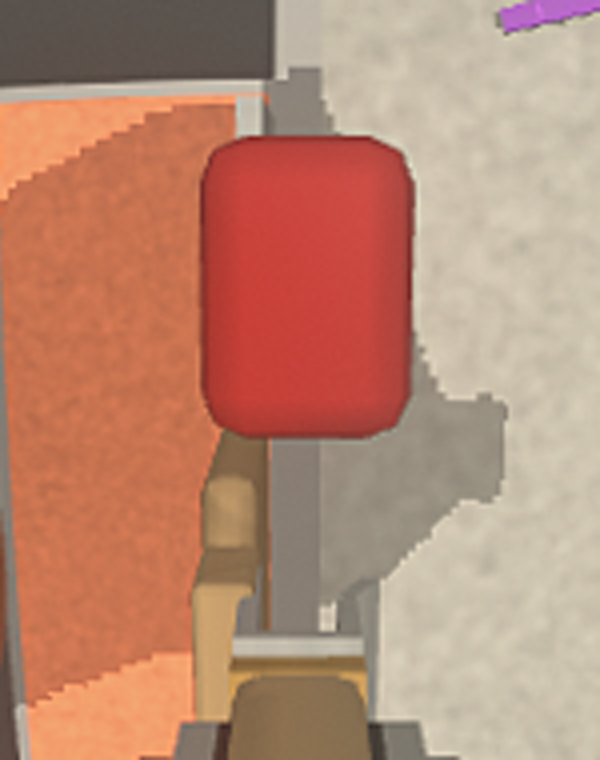

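View pics/s11.png

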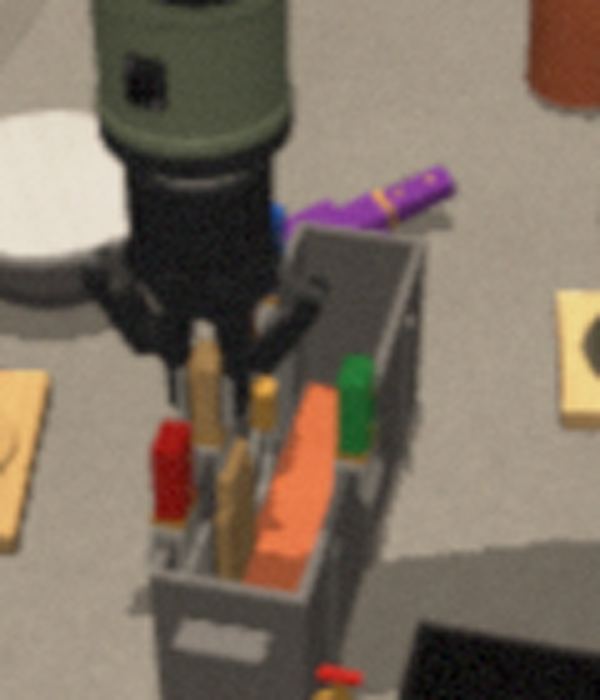

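Request:
apply_moves(commands=[{"travel":[0,0,0],"twist":[0,0,0],"claw":0.02},{"travel":[0,0,0],"twist":[0,0,0],"claw":0.022},{"travel":[0,0,0],"twist":[0,0,0],"claw":0.026},{"travel":[0,0,0],"twist":[0,0,0],"claw":0.032},{"travel":[0,0,0],"twist":[0,0,0],"claw":0.038},{"travel":[0,0,0],"twist":[0,0,0],"claw":0.042},{"travel":[0,0,0],"twist":[0,0,0],"claw":0.042},{"travel":[0,0,0],"twist":[0,0,0],"claw":0.042}], force=20)

```text
clock: 17.1
position: [0.6452, 0.0397, 0.15]
tool_rot: [3.142, -0.0, 1.586]
force: [0.2, -0.2, -0.1]
grip_width: 0.0423
```

```bash
python3 - <<'E'
from h import *
plan([.6457,.040,.15],1.587)
f,s=wrist("w15");g=bot.grab_frame("side");crop(g["frame"],190,80,310,220,"s12.png",5)
E
```

```text
pos [0.6452 0.0397 0.15  ] rot [ 3.1416 -0.      1.5859] F [ 0.18 -0.2  -0.06] w 0.0423 t 17.1
travel [0.0003 0.0005 0.    ] twist [ 0.   -0.   -0.06]
```

View pics/w15.png

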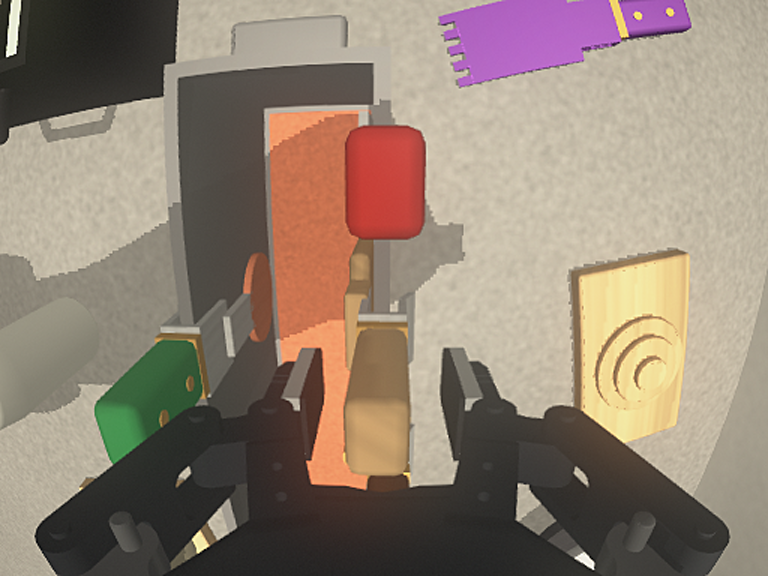

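View pics/s12.png

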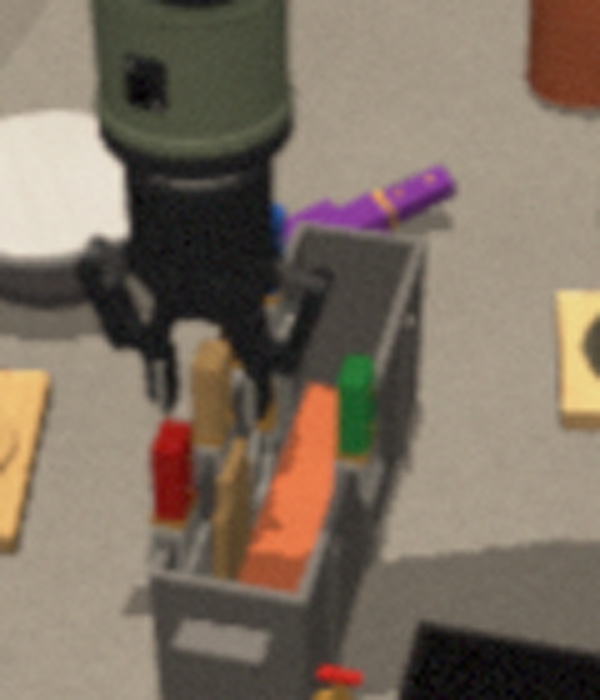

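Request:
apply_moves(commands=[{"travel":[0,0,-0.01],"twist":[0,0,0],"claw":0.042},{"travel":[0,0,-0.03],"twist":[0,0,0],"claw":0.042},{"travel":[0,0,-0.06],"twist":[0,0,0],"claw":0.042},{"travel":[0,0,-0.1],"twist":[0,0,0],"claw":0.042},{"travel":[0,0,-0.15],"twist":[0,0,0],"claw":0.042},{"travel":[0,0,-0.2],"twist":[0,0,0],"claw":0.042},{"travel":[-0.05,-0.05,-0.22],"twist":[0,0,0],"claw":0.042},{"travel":[-0.1,-0.1,-0.22],"twist":[0,0,0],"claw":0.042},{"travel":[-0.1,-0.15,-0.22],"twist":[0,0,0],"claw":0.042},{"travel":[-0.1,-0.15,-0.22],"twist":[0,0,0],"claw":0.042}])

```text
clock: 18.2
position: [0.4943, -0.0638, 0.3708]
tool_rot: [3.141, 0.001, 1.584]
force: [0.9, -0.0, 1.4]
grip_width: 0.0418
```

```bash
python3 - <<'E'
from meas import *
f,s=wrist("w16");print(s["position"],s["clock"],s["force"])
g=bot.grab_frame("side");crop(g["frame"],190,80,310,230,"s13.png",5)
t=bot.grab_frame("top");cv2.imwrite("pics/t13.png",cv2.resize(t["frame"],None,fx=1.5,fy=1.5));crop(t["frame"],220,150,350,210,"t13c.png",6)
for n,w in (("scraper",(240,154,262,170)),("loop",(280,154,300,168)),("spatula",(302,154,320,168)),("kidney",(264,180,282,192)),("paddle",(260,152,282,170))):
    a=blob(t["frame"],n,w)
    if a: print(n,a[0].round(1),a[1],onz(t,*a[0],.167).round(4))
E
```

```text
[ 0.4943107  -0.06382488  0.37077065] 18.2 [ 0.90639785 -0.03288439  1.38530135]
scraper [249.9 160.3] [247 158   7   6  39] [0.6498 0.1053 0.167 ]
loop [290. 162.] [287 159   8   6  22] [ 0.6481 -0.0272  0.167 ]
kidney [272.1 185.5] [269 184   7   5  28] [0.5677 0.0304 0.167 ]
paddle [269.8 164.7] [261 158  18  12 110] [0.637  0.0395 0.167 ]
```

View pics/s13.png

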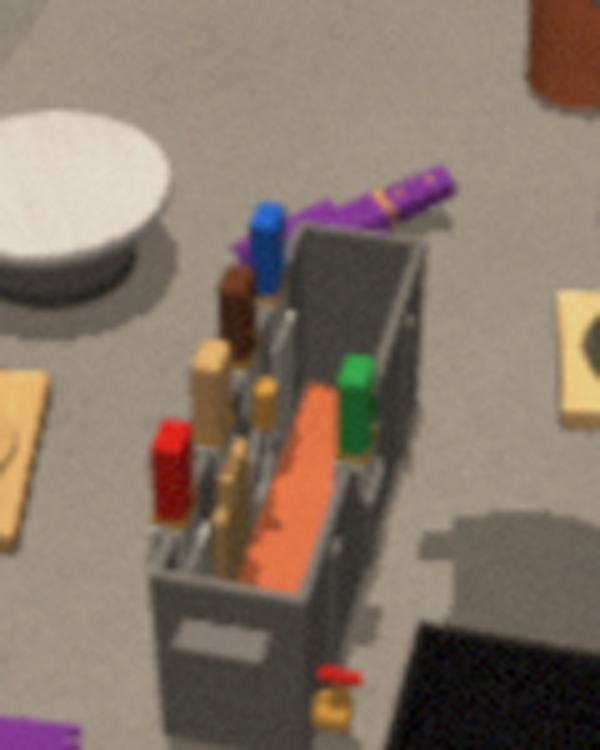

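View pics/t13.png

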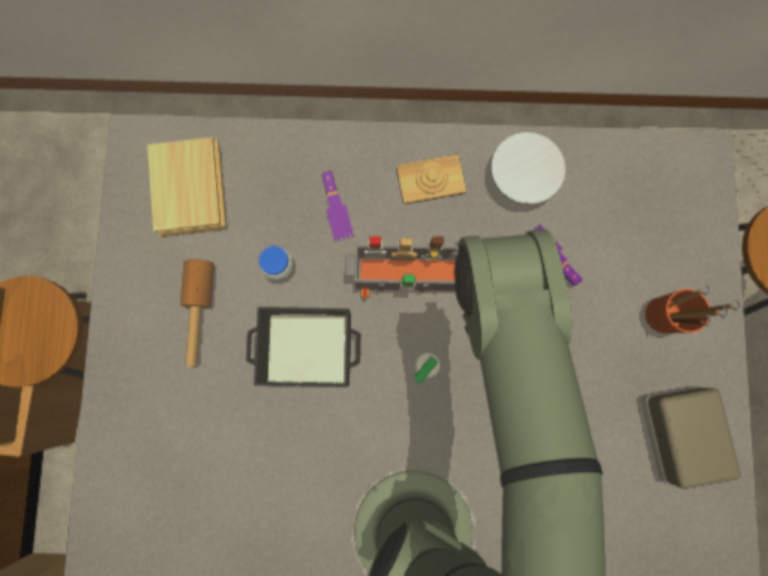

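View pics/t13c.png

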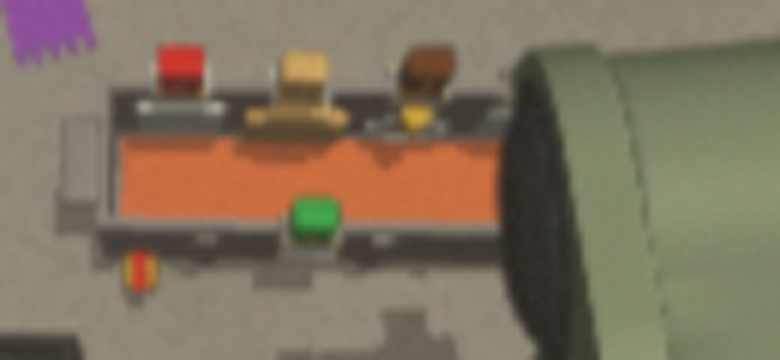

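View pics/w16.png

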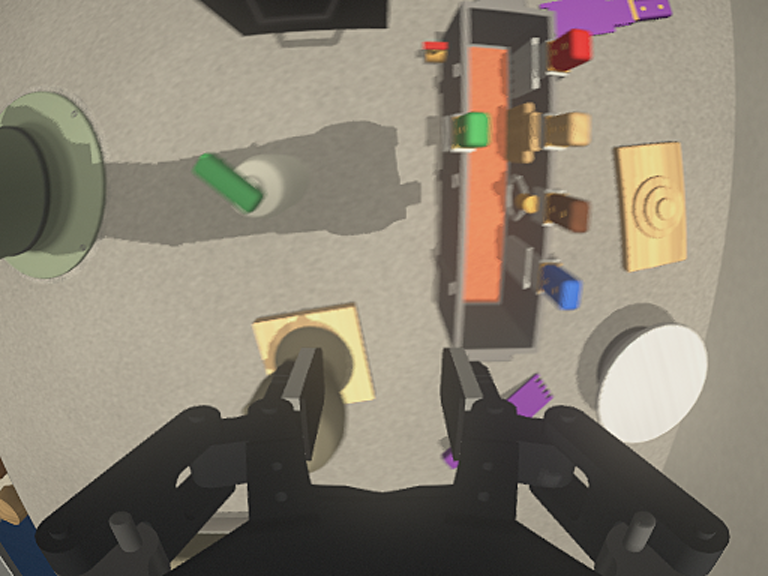

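Request:
apply_moves(commands=[{"travel":[-0.03,0.05,0],"twist":[0,0,0],"claw":0.042},{"travel":[-0.03,0.1,0],"twist":[0,0,0],"claw":0.042},{"travel":[-0.03,0.15,0],"twist":[0,0,0],"claw":0.042},{"travel":[-0.03,0.15,0],"twist":[0,0,0],"claw":0.042},{"travel":[-0.03,0.15,0],"twist":[0,0,0],"claw":0.042}])

```text
clock: 18.85
position: [0.6484, -0.0888, 0.3686]
tool_rot: [-3.14, -0.002, 1.588]
force: [-0.5, 0.6, 0.4]
grip_width: 0.042
```

```bash
python3 - <<'E'
from meas import *
f,s=wrist("w17");print(s["position"],s["clock"],s["force"])
crop(f["frame"],200,20,310,225,"w17c.png",4)
E
```

```text
[ 0.64841948 -0.08884278  0.36862363] 18.85 [-0.51315917  0.56689002  0.41632082]
```

View pics/w17c.png

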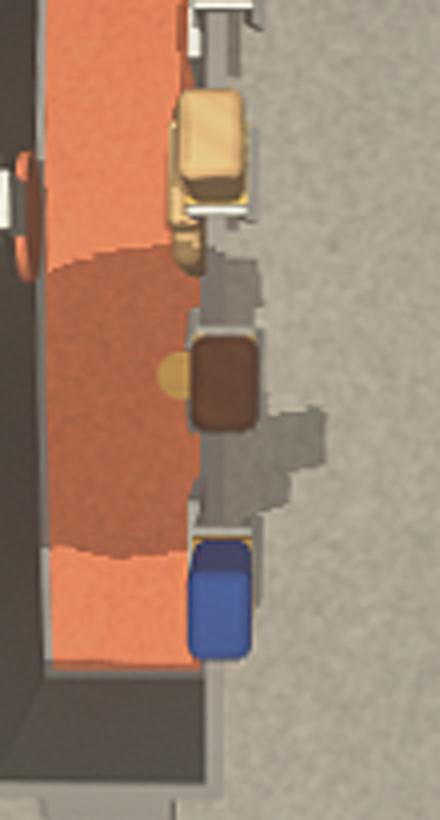

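```bash
python3 - <<'E'
from h import *
f,s=wrist("w18");print(s["position"],s["tool_rot"],s["clock"])
for n,p,z in [("padL",(181,130),.196),("padR",(244,130),.196),("padT",(212,89),.196),("padB",(214,178),.196),("padcrownL",(187,209),.138),("padcrownR",(249,209),.138),
 ("loopL",(190,383),.196),("loopR",(259,383),.196),("loopT",(224,337),.196),("loopB",(224,431),.196),("crL",(190,331),.138),("crR",(262,331),.138),
 ("spL",(188,620),.196),("spR",(251,620),.196),("spcrL",(188,535),.138),("spcrR",(253,535),.138),("rim in",(205,300),.135),("rim in",(205,470),.135),("rim in",(205,720),.135),("rim out",(222,720),.135)]:
    print(n,wz(f,200+p[0]/4,20+p[1]/4,z).round(4))
E
```

```text
[ 0.64737046 -0.08922948  0.3694326 ] [-3.14062964e+00 -9.84380656e-04  1.58721556e+00] 18.9
padL [0.6357 0.0391 0.196 ]
padR [0.6521 0.0394 0.196 ]
padT [0.6436 0.0505 0.196 ]
padB [0.6445 0.0262 0.196 ]
padcrownL [0.636 0.024 0.138]
padcrownR [0.6551 0.0243 0.138 ]
loopL [ 0.6392 -0.0287  0.196 ]
loopR [ 0.6573 -0.0283  0.196 ]
loopT [ 0.6479 -0.0163  0.196 ]
loopB [ 0.6484 -0.0413  0.196 ]
crL [ 0.6376 -0.0146  0.138 ]
crR [ 0.6599 -0.0141  0.138 ]
spL [ 0.6395 -0.0931  0.196 ]
spR [ 0.6567 -0.0928  0.196 ]
spcrL [ 0.6379 -0.0793  0.138 ]
spcrR [ 0.6585 -0.0789  0.138 ]
rim in [ 0.642  -0.0046  0.135 ]
rim in [ 0.6429 -0.0587  0.135 ]
rim in [ 0.6442 -0.1421  0.135 ]
rim out [ 0.6498 -0.142   0.135 ]
```

Request:
apply_moves(commands=[{"travel":[0.05,0,0],"twist":[0,0,0],"claw":0.042},{"travel":[0.1,0,0],"twist":[0,0,0],"claw":0.042},{"travel":[0.128,0,0.02],"twist":[0,0,0],"claw":0.042},{"travel":[0.128,0,0.06],"twist":[0,0,0],"claw":0.042},{"travel":[0.128,0,0.1],"twist":[0,0,0],"claw":0.042},{"travel":[0.128,0,0.13],"twist":[0,0,0],"claw":0.042},{"travel":[0.128,0,0.13],"twist":[0,0,0],"claw":0.042},{"travel":[0.128,0,0.13],"twist":[0,0,0],"claw":0.042}])

```text
clock: 19.75
position: [0.6452, 0.0376, 0.2418]
tool_rot: [3.14, 0.0, 1.586]
force: [-0.8, 0.5, 0.2]
grip_width: 0.0422
```

```bash
python3 - <<'E'
from meas import *
plan([.6455,.0395,.151],1.587)
E
```

```text
pos [0.6452 0.0376 0.2418] rot [3.1404e+00 1.0000e-04 1.5857e+00] F [-0.76  0.5   0.16] w 0.0422 t 19.75
travel [0.0019 0.0002 0.0908] twist [ 0.07  0.   -0.08]
```

Request:
apply_moves(commands=[{"travel":[0.002,0,0.02],"twist":[0,0,0],"claw":0.042},{"travel":[0.002,0,0.04],"twist":[0,0,0],"claw":0.042},{"travel":[0.002,0,0.06],"twist":[0,0,0],"claw":0.042},{"travel":[0.002,0,0.08],"twist":[0,0,0],"claw":0.042},{"travel":[0.002,0,0.0895],"twist":[0,0,0],"claw":0.042},{"travel":[0.002,0,0.0895],"twist":[0,0,0],"claw":0.03},{"travel":[0.002,0,0.0895],"twist":[0,0,0],"claw":0.022},{"travel":[0.002,0,0.0895],"twist":[0,0,0],"claw":0.01},{"travel":[0.002,0,0.0895],"twist":[0,0,0],"claw":0.01},{"travel":[0.002,0,0.0895],"twist":[0,0,0],"claw":0.01}], force=30)

```text
clock: 20.75
position: [0.6459, 0.0399, 0.1523]
tool_rot: [3.139, -0.0, 1.586]
force: [-1.6, -0.3, 6.0]
grip_width: 0.0175
```

```bash
python3 - <<'E'
from meas import *
plan([.647,.0395,.151],1.587)
E
```

```text
pos [0.6459 0.0399 0.1523] rot [ 3.1394e+00 -1.0000e-04  1.5858e+00] F [-1.61 -0.27  5.97] w 0.0175 t 20.75
travel [-0.0004  0.0011  0.0013] twist [ 0.12 -0.   -0.07]
```

Request:
apply_moves(commands=[{"travel":[0,0,-0.0015],"twist":[0,0,0],"claw":0.01},{"travel":[0,0.0005,-0.0015],"twist":[0,0,0],"claw":0.01},{"travel":[0,0.001,-0.0015],"twist":[0,0,0],"claw":0.01},{"travel":[0,0.0014,-0.0015],"twist":[0,0,0],"claw":0.01},{"travel":[0,0.0014,-0.0015],"twist":[0,0,0],"claw":0.01}])

```text
clock: 21.25
position: [0.6466, 0.0397, 0.1523]
tool_rot: [-3.142, 0.0, 1.586]
force: [-3.0, -1.0, 5.0]
grip_width: 0.0178
```

```bash
python3 - <<'E'
from meas import *
plan([.647,.0395,.151],1.587)
f,s=wrist("w19");crop(f["frame"],200,100,310,240,"w19c.png",5)
a=lambda x,y:(200+x/5,100+y/5)
E
```

```text
pos [0.6466 0.0397 0.1523] rot [-3.1415e+00  1.0000e-04  1.5858e+00] F [-2.98 -0.98  4.96] w 0.0178 t 21.25
travel [-0.0003  0.0004  0.0013] twist [-0.    0.   -0.07]
```

View pics/w19c.png

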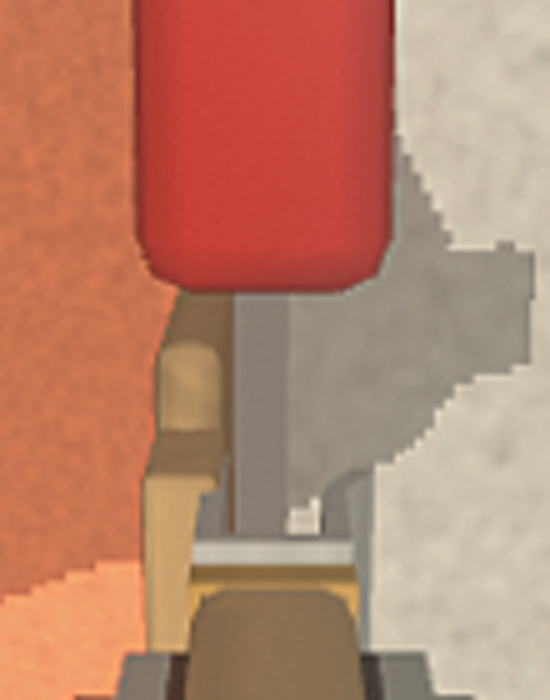

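Request:
apply_moves(commands=[{"travel":[0,0.0004,-0.0005],"twist":[0,0,0],"claw":0.01},{"travel":[0,0.0008,-0.0005],"twist":[0,0,0],"claw":0.01},{"travel":[0,0.0012,-0.0005],"twist":[0,0,0],"claw":0.01},{"travel":[0,0.0012,-0.0005],"twist":[0,0,0],"claw":0.01}])

```text
clock: 21.7
position: [0.6478, 0.0397, 0.1524]
tool_rot: [-3.142, -0.0, 1.586]
force: [1.0, -0.5, -1.2]
grip_width: 0.018
```

```bash
python3 - <<'E'
from meas import *
plan([.647,.0395,.151],1.587)
E
```

```text
pos [0.6478 0.0397 0.1524] rot [-3.1415 -0.      1.5859] F [ 1.   -0.46 -1.2 ] w 0.018 t 21.7
travel [-0.0002 -0.0008  0.0014] twist [-0.   -0.   -0.06]
```

Request:
apply_moves(commands=[{"travel":[0,-0.0003,0.0006],"twist":[0,0,0],"claw":0.01},{"travel":[0,-0.0003,0.0006],"twist":[0,0,0],"claw":0.01}])

```text
clock: 21.9
position: [0.6478, 0.0398, 0.1523]
tool_rot: [3.141, -0.0, 1.586]
force: [0.0, -0.5, 4.6]
grip_width: 0.0178
```

Seated with no lateral load; release and retreat.

Request:
apply_moves(commands=[{"travel":[0,0,0],"twist":[0,0,0],"claw":0.02},{"travel":[0,0,0],"twist":[0,0,0],"claw":0.022},{"travel":[0,0,0],"twist":[0,0,0],"claw":0.026},{"travel":[0,0,0],"twist":[0,0,0],"claw":0.032},{"travel":[0,0,0],"twist":[0,0,0],"claw":0.038},{"travel":[0,0,0],"twist":[0,0,0],"claw":0.042},{"travel":[0,0,0],"twist":[0,0,0],"claw":0.042}], force=20)

```text
clock: 22.6
position: [0.6475, 0.0398, 0.1519]
tool_rot: [-3.142, -0.0, 1.586]
force: [0.5, 0.2, -0.7]
grip_width: 0.0421
```

Request:
apply_moves(commands=[{"travel":[0,0,-0.01],"twist":[0,0,0],"claw":0.042},{"travel":[0,0,-0.03],"twist":[0,0,0],"claw":0.042},{"travel":[0,0,-0.06],"twist":[0,0,0],"claw":0.042},{"travel":[0,0,-0.1],"twist":[0,0,0],"claw":0.042},{"travel":[0,0,-0.15],"twist":[0,0,0],"claw":0.042},{"travel":[0,0,-0.2],"twist":[0,0,0],"claw":0.042},{"travel":[-0.04,0,-0.22],"twist":[0,0,0],"claw":0.042},{"travel":[-0.07,0,-0.22],"twist":[0,0,0],"claw":0.042},{"travel":[-0.07,0,-0.22],"twist":[0,0,0],"claw":0.042},{"travel":[-0.07,0,-0.22],"twist":[0,0,0],"claw":0.042}])

```text
clock: 23.6
position: [0.6484, -0.0306, 0.3724]
tool_rot: [3.141, -0.0, 1.585]
force: [-0.6, 0.2, -0.5]
grip_width: 0.0422
```

```bash
python3 - <<'E'
from meas import *
f,s=wrist("w20");print(s["position"],s["clock"],s["force"])
crop(f["frame"],200,40,310,240,"w20c.png",4)
g=bot.grab_frame("side");crop(g["frame"],190,80,310,230,"s20.png",5)
E
```

```text
[ 0.64836907 -0.0305612   0.3724002 ] 23.6 [-0.63742197  0.20972925 -0.52027016]
```

View pics/w20c.png

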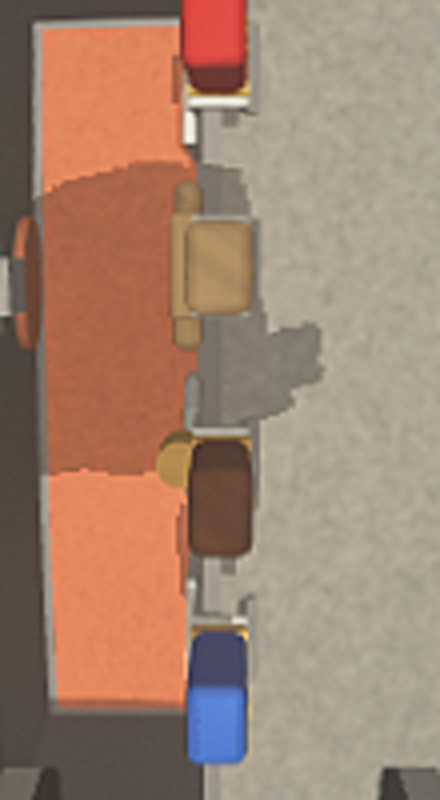

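View pics/s20.png

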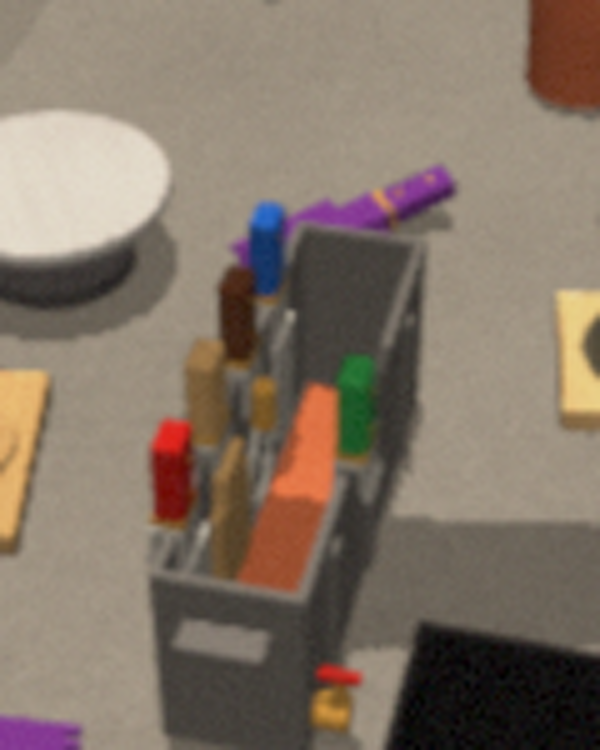

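```bash
python3 - <<'E'
from h import *
f,s=wrist("w21")
for n,p,z in [("padL",(187,265),.196),("padR",(252,265),.196),("T",(220,221),.196),("B",(220,313),.196),("loopL",(189,520),.196),("loopR",(251,520),.196),("blade end +y",(187,184),.098),("blade end -y",(187,346),.098),("loop wire +y",(193,376),.10),("scraper plate -y",(190,158),.10)]:
    print(n,wz(f,200+p[0]/4,40+p[1]/4,z).round(4))
print(bot.job_done())
E
```

```text
padL [0.6394 0.0415 0.196 ]
padR [0.6565 0.0418 0.196 ]
T [0.6479 0.0534 0.196 ]
B [0.6483 0.0288 0.196 ]
loopL [ 0.6408 -0.028   0.196 ]
loopR [ 0.6578 -0.0277  0.196 ]
blade end +y [0.6364 0.0692 0.098 ]
blade end -y [0.6373 0.0123 0.098 ]
loop wire +y [0.6396 0.002  0.1   ]
scraper plate -y [0.6374 0.0782 0.1   ]
the job is handed in; nothing more can be done
None
```

The paddle now hangs on the trough's far wall between the loop tool and the scraper. I handed the job in at about 23.7 s; no verdict is reported.

- **Pushing apart:** I slid the scraper about 28 mm and the loop tool about 17 mm along the rim, using closed fingers low on their handles. Their centres ended about 134 mm apart, and no tool came off the rim.
- **Hanging the paddle:** I lifted it out of the tub, lowered it between them until the wrist force showed the hook resting on the rim, and then let go.
- **One repair:** the first release left the paddle leaning about 1.5–2° toward the inside of the trough. I gripped it again, moved it about 2 mm outward, reseated it and let go.
- **Last checks:** the paddle handle is in line with the other handles, and every tool looks upright. I measured gaps of about 9 mm from the paddle's blade to the scraper's plate and about 10 mm to the loop's wire. The kidney's measured position had not changed after the first placing. In the last views I saw nothing else moved, and the arm stood clear at about 0 N.
- **Checks that disagreed:** camera readings differed by 1–3 mm, for example a paddle centre of y = 0.038 m from one view and 0.0415 m from another. The rim's middle also varied by about 1 mm. The gaps are larger than these differences. I did not take a full top view after the repair, only the wrist and side views.

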